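Clean and close the specimen housing of a crush tester

ROBOT

A 6-joint arm with a two-finger parallel gripper is mounted at the origin on the work surface. World frame = base frame: x ahead of the robot, y to its left, z up, the work surface at z = 0. Lengths are in m, angles in rad, forces in N, time in s.
With the tool pointing down it reaches from about 0.225 to 0.725 m from the base axis. Payload 3.1 kg.
Tool frame: the origin (TCP) lies at the very end of the fingers, on their centre line; the grasp point (between the pads) lies 19 mm behind it; z points along the fingers, y is the line along which they close (so a half turn about z gives the same grasp; the last joint's range is limited). The gripper opens to 85 mm and grips with 20 to 120 N. Pads are 22 mm wide; open, the fingers measure 114 mm over their backs; the gripper's body (76 mm by 85 mm) begins 54 mm behind the grasp point. The pads swing forward as they close: fully open they stand 13 mm farther back than shut.
Start: joints at [1.01, 0.048, 0.099, 1.622, 0, 1.443], TCP at [0.22, 0.477, 0.231] pointing down, gripper open.
Joint ranges: [-2.91, 2.91], [-0.99, 1.94], [-1.21, 1.42], [-2.12, 2.29], [-1.49, 1.47], [-3.14, 3.14]. Speed limits (rad/s): [2.79, 2.79, 3.14, 3.14, 3.14, 3.14].

INTERFACE

Orientations are given as a unit quaternion [x, y, z, w].
In Python, from cell import arm, camera, calibration gives the robot as it stands.
- The arm moves only by the shell command python3 -m handwheel 'ROWS' [FORCE]. ROWS is text: rows parted by semicolons, each of 7 numbers parted by spaces: the shift along the tool's x, y, z each as a share of 30 mm, from -1 to 1, then the turn, a rotation vector about the tool's x, y, z each as a share of 5 degrees, from -1 to 1, then the opening, from -1 (shut) to 1 (fully open). A call has 1 to 8 rows; each row shifts and turns the commanded pose from where the row before left it, along the tool's axes as they then stand; what a row does not reach is not made up. A row lasts 1/8 s, in which the tool goes at most 62.5 mm and 10.7 degrees, less where a joint would pass 70% of its speed; a pose out of reach is approached as far as the arm can. A call with a number of a shift or a turn outside -1 to 1 is refused whole. A call with a gripper value outside its range is refused whole. The fingers move at their own pace and stop on an object; FORCE is the grip in N (left out, the last holds). Time passes only in rows, so rows that do not move let the fingers close. It gives the time, the measured TCP pose, the force, the opening and the grip force at its end, in the units of the state.
- arm.sense(): the state, without advancing time (a new reading comes with each control period).
- camera(name): name is "scene" or "top" or "wrist"; returns the picture (384x512x3 uint8, red, green, blue); there is no depth.
- calibration(name): a dict with "mtx" (3x3 intrinsics, pixels), "distortion" ([k1, k2, p1, p2, k3] as OpenCV has them; the pictures are not rectified), "R" (3x3) and "t" (3): a world point X has camera coordinates R X + t; the wrist camera has in their place "T_tool_cam" (4x4, takes a point from camera to tool coordinates, whose origin is the TCP and whose axes are the flange's). Camera axes: x right, y down, z forward; pixel columns grow to the right and rows downward; lengths in m; the calibration is good to about 2 mm. A picture is of the moment at which its call begins: read the wrist's pose just before it. calibration takes no time and is no camera call.
- arm.hand_in(): hands the job in; it is judged then, once.
The state is a dict: "time": time; "q": joint angles; "dq": joint speeds; "effort": joint torques, N m; "tool_pos": TCP position; "ee_rot": TCP orientation; "force": force on the tool from outside, world axes, zero at the start; "moment": the same for the moment, N m; "gripper_width": finger opening in m; "grip_force": force on a finger pad.
Only numpy, scipy, OpenCV 4.12 (cv2) and the standard library are available. Lean on these libraries where they do the work, as an engineer would, in place of code of your own. Each camera call takes 0.05 s, during which the arm holds its last target. There are 200 camera calls.

TASK

Brush out the well of the grey specimen housing: push the brush head down to the well's floor twice, drawing it up to the rim in between. Then lay the cover plate on the housing, hole over hole, push the drift pin fully home through the large hole of both before any bolt is near, and with the pin still in, fit every bolt from the caddy fully home, one to each small hole. Finish by pulling the pin out and standing pin and brush, point and head down, fully back in their own sockets of the white stand; do not tip over the wash bottle.

Things in the scene. Friction and masses are not known exactly. Their poses are not given: they have to be found in the camera images.
- well (a point): fixed specimen housing: grey block 150 x 150 mm, 65 mm high (blue foot 156 mm square, 12 mm high), with a round well 51 mm wide and 55 mm deep in the middle of its top. This point is the middle of the well's mouth, level with the top; z up, x and y along the block's sides. All holes in the block are 55 mm deep.
- hole_drift (a point): mouth (on the housing's top) of its large hole, 18 mm wide, for the drift pin: at x -52, y -52 mm from the well; a small dark dot 20 mm along +x marks it
- hole_a (a point): mouth (on the housing's top) of a bolt hole, 13 mm wide: at x +52, y -52 mm from the well
- hole_b (a point): mouth of a bolt hole, 13 mm wide: at x +52, y +52 mm from the well
- hole_c (a point): mouth of a bolt hole, 13 mm wide: at x -52, y +52 mm from the well
- cover_handle (a point): loose aluminium cover plate 140 x 140 x 8 mm, 0.45 kg, lying flat, with the same hole pattern as the housing (one 18 mm hole at x -52, y -52; three 13 mm holes at the other corners, +-52 mm). Black bar handle over its middle: bar along y, 72 mm long, 12 mm wide (x) and 12 mm high, on two posts at the bar's ends (36 to 26 mm from its middle), so fingers have room below the bar. This point is the middle of the bar, 38 mm above the plate's underside; frame = the plate's.
- cover_drift (a point): middle of the cover plate's large 18 mm hole, on its upper face (8 mm above the underside); a small dark dot beside it
- pin_grip (a point): steel drift pin, upright in the stand: grip 22 mm wide and 40 mm high; below it a shank 16 mm wide and 30 mm long, then a 25 mm taper to a 5 mm point; 95 mm long in all, 0.17 kg. This point is the middle of the grip, 20 mm above the shoulder (the grip's underside, which rests on what the pin is pushed into), 75 mm above the point. z is its axis, up.
- brush_grip (a point): well brush, upright in the stand, head down: stiff round head 30 mm wide, 58 mm long (lower 8 mm tapered), thin 8 mm steel stem, wooden handle 16 mm wide from 110 to 185 mm above the lower end; 0.09 kg. This point is on the handle, 160 mm above the lower end; z is its axis, up.
- brush_tip (a point): lower end of the brush head, on its axis
- stand_brush (a point): fixed white stand 160 (x) x 70 (y) x 70 mm high: this point is the mouth (on the stand's top) of the brush's socket, 34 mm wide, 60 mm deep; x along the stand
- stand_pin (a point): mouth of the drift pin's socket in the same stand, 18 mm wide, 60 mm deep, 100 mm along +x from the brush's socket; in it the pin's shoulder rests on the stand's top
- caddy_top (a point): loose wooden caddy 155 (x) x 56 (y) x 45 mm high, 0.8 kg, with three 13 mm sockets for bolts at x -49, 0 and +49 mm; this point is the middle of its top; x along the caddy
- bolt0_head (a point): steel thumb bolt, upright in a socket of the caddy: round knurled head 20 mm wide and 24 mm high; below it 34 mm of shank 10 mm wide, the last 10 mm tapering to a 4 mm point; 0.085 kg. This point is the middle of the head, 12 mm above the head's underside; z is its axis, up. May be absent.
- bolt1_head (a point): steel thumb bolt, upright in a socket of the caddy: round knurled head 20 mm wide and 24 mm high; below it 34 mm of shank 10 mm wide, the last 10 mm tapering to a 4 mm point; 0.085 kg. This point is the middle of the head, 12 mm above the head's underside; z is its axis, up. May be absent.
- bolt2_head (a point): steel thumb bolt, upright in a socket of the caddy: round knurled head 20 mm wide and 24 mm high; below it 34 mm of shank 10 mm wide, the last 10 mm tapering to a 4 mm point; 0.085 kg. This point is the middle of the head, 12 mm above the head's underside; z is its axis, up. May be absent.
- washbottle: white wash bottle with a red cap, 60 mm wide, 150 mm high, behind the housing; origin at its underside. To be left standing.
Not all that is in view belongs to the job. What is shaped like the part that bears pin_grip but blue or turquoise is not meant.

How it is judged:
By the outcome, as a careful person would: the job done as asked, in the order asked, and still so for the second after the job is handed in, with the robot touching nothing.
Of bolt0, bolt1, bolt2 only 2 to 3 are there at a start; the rules pass over those that are not, and their reading is None.
At some moment in a run one of cover, caddy may be knocked a few centimetres aside while the robot is not near it.
It also fails if it takes over 210 s, if anything falls off the work surface, if the arm or the gripper's body presses on something with over 40 N, if the wrist force passes 120 N, or if a joint passes its speed limit or range.

## Working session

There is one attempt and no reset: what is moved stays moved. The work goes in short steps, Python scripts to look and compute and a shell command to move; the robot and the scene stay as the last step left them, time stands still between calls to the robot, and variables do not carry over. Pictures are saved under pics/ and viewed, at most 14 in all, crops included, and the job is handed in when it is done.

```bash
ls; mkdir -p pics; python3 - <<'E'
from cell import arm,camera,calibration
import cv2,numpy as np
print(arm.sense())
for n in ("scene","top","wrist"):
    c=calibration(n); print(n,{k:np.round(v,4).tolist() for k,v in c.items()})
    cv2.imwrite(f"pics/{n}0.png",camera(n)[:,:,::-1])
E
```

```text
pics
{'time': 0.0, 'q': array([ 1.01016552e+00,  4.87198421e-02,  9.75734386e-02,  1.62203042e+00,
       -2.45304655e-05,  1.44302654e+00]), 'dq': array([-0.00012029,  0.00031471,  0.00044474,  0.00126057, -0.00078326,
        0.00011415]), 'effort': array([ 4.90215518e-05, -3.38780844e+01,  3.20015931e+01,  2.02130346e-02,
       -9.25266988e-06,  3.15951020e-06]), 'tool_pos': array([0.21988638, 0.47603655, 0.23012104]), 'ee_rot': array([ 2.14744618e-01,  9.76669510e-01, -1.12457257e-03, -3.90095865e-04]), 'force': array([-0.04086619, -0.41890981,  0.01560761]), 'moment': array([-0.04096577, -0.04863405,  0.02560428]), 'grip_force': 0.0, 'gripper_width': 0.08525051809062784}
scene {'mtx': [[347.6693, 0.0, 256.8011], [0.0, 347.6693, 189.9189], [0.0, 0.0, 1.0]], 'distortion': [0.0157, 0.0, 0.0, 0.0, 0.0], 'R': [[0.4698, 0.8828, 0.0015], [0.6768, -0.3591, -0.6427], [-0.5668, 0.3029, -0.7662]], 't': [-0.2236, -0.3098, 1.2531]}
top {'mtx': [[490.6637, 0.0, 255.3683], [0.0, 490.6637, 188.8293], [0.0, 0.0, 1.0]], 'distortion': [0.003, 0.0, 0.0, 0.0, 0.0], 'R': [[0.0012, -1.0, 0.0053], [-0.9896, -0.002, -0.1437], [0.1437, -0.0051, -0.9896]], 't': [-0.0653, 0.5461, 1.3758]}
wrist {'mtx': [[273.7893, 0.0, 254.7895], [0.0, 273.7893, 192.8935], [0.0, 0.0, 1.0]], 'distortion': [-0.0677, 0.0, 0.0, 0.0, 0.0], 'T_tool_cam': [[-0.0008, -0.9611, -0.2761, 0.0693], [1.0, -0.0008, -0.0, 0.0006], [-0.0002, -0.2761, 0.9611, -0.1425], [0.0, 0.0, 0.0, 1.0]]}
```

View pics/top0.png

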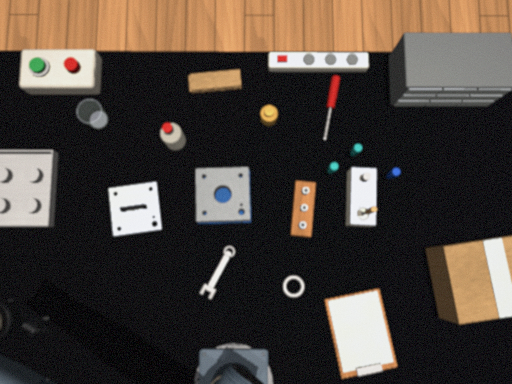

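View pics/scene0.png

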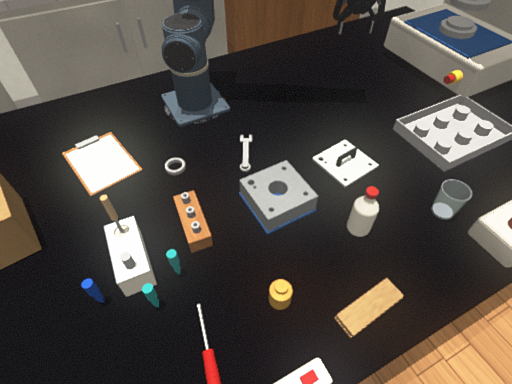

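The top view shows the housing at (223,195), cover at (134,208), caddy with three bolts at (304,208), and stand at (362,197) with the brush near (364,212) and the pin near (364,178). The scene view confirms that the stand's pin is the steel one, with the turquoise and blue decoys outside the stand.

```bash
cat > h.py <<'E'
from cell import arm,camera,calibration
import cv2,numpy as np
from scipy.spatial.transform import Rotation as Ro
def pose(): 
    s=arm.sense(); return np.array(s['tool_pos']),Ro.from_quat(s['ee_rot']).as_matrix()
def cam(n,P=None):
    c=calibration(n)
    if n=='wrist':
        p,R=P if P is not None else pose(); T=np.array(c['T_tool_cam'])
        return c,R@T[:3,:3],R@T[:3,3]+p
    R=np.array(c['R']); return c,R.T,-R.T@np.array(c['t'])
def cast(n,uv,z,P=None):
    c,R,o=cam(n,P)
    a=cv2.undistortPoints(np.array(uv,float).reshape(-1,1,2),np.array(c['mtx']),np.array(c['distortion'])).reshape(-1,2)
    d=np.c_[a,np.ones(len(a))]@R.T
    return o+d*((z-o[2])/d[:,2])[:,None]
def proj(n,X,P=None):
    c,R,o=cam(n,P)
    q=(np.atleast_2d(X)-o)@R
    return cv2.projectPoints(q,np.zeros(3),np.zeros(3),np.array(c['mtx']),np.array(c['distortion']))[0].reshape(-1,2)
def snap(n,name):
    P=pose(); im=camera(n); cv2.imwrite(f'pics/{name}.png',im[:,:,::-1]); return im,P
def go(x,y,z,yaw=None):
    """units to reach a TCP target; yaw = world angle of tool x (deg). Shift given in axes after the turn"""
    p,R=pose(); w=0
    cur=np.degrees(np.arctan2(R[1,0],R[0,0])); 
    if yaw is None: yaw=cur
    Rt=Ro.from_euler('z',yaw,degrees=True).as_matrix()@np.diag([1,-1,-1.])
    rv=Ro.from_matrix(R.T@Rt).as_rotvec(degrees=True)/5
    d=Rt.T@(np.array([x,y,z])-p)/.03
    print('t',round(arm.sense()['time'],2),'yaw',round(cur,2),'turn',rv.round(2),'shift',d.round(3))
E
python3 - <<'E'
from h import *
im=cv2.imread('pics/top0.png'); hsv=cv2.cvtColor(im,cv2.COLOR_BGR2HSV)
for nm,uv,z in [('housing',(223,194),.065),('drift',(241,211),.065),('cover',(134,208),.008),('caddy',(304,208),.045),('pin',(364,178),.11),('brushsock',(364,212),.07),('bottle',(173,140),0)]:
    print(nm,cast('top',[uv],z).round(3))
def rect(nm,mask,z,box):
    m=np.zeros(mask.shape,np.uint8); x0,y0,x1,y1=box; m[y0:y1,x0:x1]=mask[y0:y1,x0:x1]*255
    c=max(cv2.findContours(m,cv2.RETR_EXTERNAL,cv2.CHAIN_APPROX_NONE)[0],key=cv2.contourArea)
    b=cv2.boxPoints(cv2.minAreaRect(c)); W=cast('top',b,z)
    print(nm,W.mean(0).round(4),'sides',np.linalg.norm(W-np.roll(W,1,0),axis=1).round(3),'ang',[round(np.degrees(np.arctan2(*(W[(i+1)%4]-W[i])[[1,0]])),1) for i in range(4)])
H,S,V=cv2.split(hsv)
rect('cover',(V>150),.008,(100,170,175,245))
rect('stand',(V>150),.07,(340,155,385,235))
rect('caddy',(V>60)&(S>100)&(H<20),.045,(280,170,325,245))
rect('housing',(V>80)&(S<60),.065,(185,155,260,235))
go(0.45,.0,.33,180)
E
```

```text
housing [[0.528 0.027 0.065]]
drift [[ 0.479 -0.024  0.065]]
cover [[0.493 0.291 0.008]]
caddy [[ 0.49  -0.203  0.045]]
pin [[ 0.567 -0.363  0.11 ]]
brushsock [[ 0.477 -0.369  0.07 ]]
bottle [[0.7   0.183 0.   ]]
cover [0.4928 0.2897 0.008 ] sides [0.143 0.147 0.143 0.145] ang [np.float64(-81.9), np.float64(-170.6), np.float64(98.0), np.float64(10.3)]
stand [ 0.5227 -0.3677  0.07  ] sides [0.165 0.074 0.165 0.073] ang [np.float64(-89.9), np.float64(178.0), np.float64(90.1), np.float64(-1.5)]
caddy [ 0.49   -0.2001  0.045 ] sides [0.064 0.163 0.065 0.163] ang [np.float64(-5.3), np.float64(-94.7), np.float64(174.3), np.float64(85.3)]
housing [0.5285 0.0294 0.065 ] sides [0.156 0.157 0.156 0.154] ang [np.float64(-88.2), np.float64(-178.2), np.float64(91.7), np.float64(2.7)]
t 0.15 yaw 155.2 turn [-0.02 -0.01 -4.96] shift [ -7.669 -15.873  -3.32 ]
```

```bash
python3 -c "
import cv2
im=cv2.imread('pics/top0.png')[150:250,100:400]
cv2.imwrite('pics/crop0.png',cv2.resize(im,(780,260),interpolation=cv2.INTER_CUBIC))"
```

```text
(no output)
```

View pics/crop0.png

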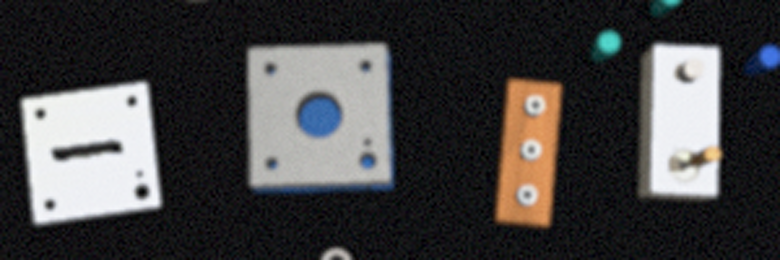

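The crop shows cover, housing, three bolts, and the stand. Both drift holes are at the lower right, so housing yaw is about +2° and cover yaw about +9°. The brush leans towards -y. I'll move to look at the housing.

```bash
python3 -m handwheel '0 0 -1 0 0 -1 1;0 0 -1 0 0 -1 1;0 0 -0.3 0 0 -1 1;0 0 0 0 0 -1 1;0 0 0 0 0 -0.96 1;-0.6 -1 0 0 0 0 1;-0.6 -1 0 0 0 0 1;-0.6 -1 0 0 0 0 1'; python3 -m handwheel '-0.6 -1 0 0 0 0 1;-0.6 -1 0 0 0 0 1;-0.6 -1 0 0 0 0 1;-0.6 -1 0 0 0 0 1;-0.6 -1 0 0 0 0 1;-0.6 -1 0 0 0 0 1;-0.6 -1 0 0 0 0 1;-0.6 -1 0 0 0 0 1';python3 -m handwheel '-0.6 -1 0 0 0 0 1;-0.6 -1 0 0 0 0 1;-0.6 -1 0 0 0 0 1;-0.6 -1 0 0 0 0 1;0 0 0 0 0 0 1;0 0 0 0 0 0 1'
python3 - <<'E'
from h import *
im,P=snap('wrist','w_house'); print(P[0]); np.savez('Ph.npz',p=P[0],R=P[1]); go(.49,-.36,.33,180)
E
```

```text
time: 1.15
tool_pos: [0.2745, 0.3856, 0.2998]
ee_rot: [-0.0, 1.0, -0.0, -0.0]
force: [0.8, -0.1, 0.0]
gripper_width: 0.0853
grip_force: 0.0
time: 2.15
tool_pos: [0.4185, 0.1455, 0.2999]
ee_rot: [-0.0, 1.0, -0.0, -0.0]
force: [0.4, 0.2, 0.2]
gripper_width: 0.0852
grip_force: 0.0
time: 2.9
tool_pos: [0.4898, 0.0269, 0.3]
ee_rot: [0.0, 1.0, 0.0, -0.001]
force: [-0.2, 0.6, -1.0]
gripper_width: 0.0856
grip_force: 0.0
[0.48982625 0.02686173 0.30002175]
t 2.95 yaw -179.97 turn [ 0.01 -0.01  0.01] shift [-9.0000e-03 -1.2907e+01 -9.9100e-01]
```

View pics/w_house.png

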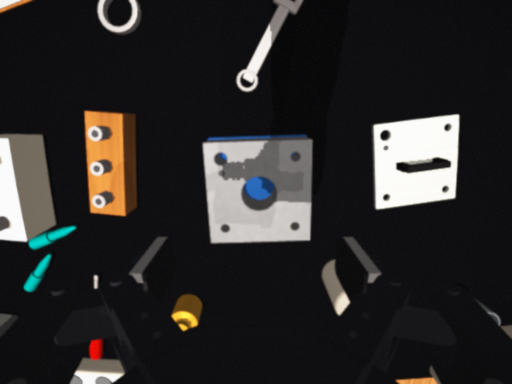

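The wrist view shows the housing top with drift hole (221,158), small holes (295,156), (226,228) and (295,226), and the well (259,191). Caddy is at the left, cover at the right.

```bash
cat >> h.py <<'E'
def load(f): d=np.load(f); return d['p'],d['R']
def blobs(mask,box,amin,amax):
    x0,y0,x1,y1=box; m=mask[y0:y1,x0:x1].astype(np.uint8)
    n,l,s,c=cv2.connectedComponentsWithStats(m); return [(s[i,4],c[i]+[x0,y0]) for i in range(1,n) if amin<s[i,4]<amax]
def fitpose(model,meas):
    A=np.asarray(model,float); B=np.asarray(meas,float); a=A.mean(0);b=B.mean(0)
    U,_,Vt=np.linalg.svd((A-a).T@(B-b)); R=(U@np.diag([1,np.linalg.det(U@Vt)])@Vt).T
    t=b-R@a; r=np.linalg.norm(B-(A@R.T+t),axis=1)
    return t,np.degrees(np.arctan2(R[1,0],R[0,0])),r
E
python3 - <<'E'
from h import *
im=cv2.imread('pics/w_house.png'); P=load('Ph.npz')
V=im.max(2).astype(int);S=V-im.min(2)
hole=(V<62)|(S>45)
B=blobs(hole,(212,146,304,238),20,1500)
for a,c in B: print(a,c.round(1),cast('wrist',[c],.065,P)[0].round(4))
E
```

```text
39 [222.7 155.9] [ 0.4756 -0.0171  0.065 ]
30 [295.9 156.3] [0.4762 0.0841 0.065 ]
25 [220.3 160.9] [ 0.4825 -0.0207  0.065 ]
541 [258.4 187.9] [0.5214 0.0323 0.065 ]
33 [273.6 194.6] [0.5314 0.0543 0.065 ]
82 [255.4 203.7] [0.5453 0.028  0.065 ]
```

```bash
python3 -m handwheel '0 -1 -0.2 0 0 0 1;0 -1 -0.2 0 0 0 1;0 -1 -0.2 0 0 0 1;0 -1 -0.2 0 0 0 1;0 -1 -0.2 0 0 0 1;0 -1 0 0 0 0 1;0 -1 0 0 0 0 1;0 -1 0 0 0 0 1';python3 -m handwheel '0 -1 0 0 0 0 1;0 -1 0 0 0 0 1;0 -1 0 0 0 0 1;0 -1 0 0 0 0 1;0 -0.9 0 0 0 0 1;0 0 0 0 0 0 1;0 0 0 0 0 0 1'|tail -5
python3 - <<'E'
from h import *
im,P=snap('wrist','w_stand'); print(P[0]); np.savez('Ps.npz',p=P[0],R=P[1])
E
```

```text
time: 3.95
tool_pos: [0.4903, -0.213, 0.3307]
ee_rot: [-0.001, 1.0, -0.0, 0.0]
force: [-0.4, -0.1, -0.4]
gripper_width: 0.0854
grip_force: 0.0
tool_pos: [0.4905, -0.3591, 0.3305]
ee_rot: [-0.001, 1.0, 0.0, 0.0]
force: [1.1, 0.1, -0.2]
gripper_width: 0.0852
grip_force: 0.0
[ 0.49053524 -0.3591264   0.33053926]
```

View pics/w_stand.png

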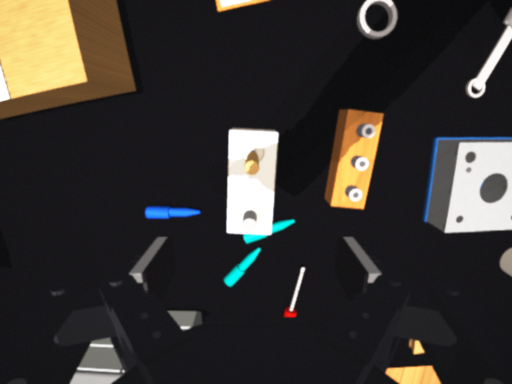

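The stand is at (252,182). The brush handle is seen nearly end-on at (252,164), and the pin grip top is near (250,216). Caddy and bolts are at the right.

```bash
python3 - <<'E'
from h import *
im=cv2.imread('pics/w_stand.png'); P=load('Ps.npz')
hsv=cv2.cvtColor(im,cv2.COLOR_BGR2HSV);H,S,V=[a.astype(int) for a in cv2.split(hsv)]
m=((H>8)&(H<28)&(S>90)&(V>70))
for a,c in blobs(m,(226,125,282,240),10,2000):
    print('brush',a,c.round(1),cast('wrist',[c],.185,P)[0].round(4),cast('wrist',[c],.12,P)[0].round(4))
ys,xs=np.nonzero(m[125:240,226:282]);print(xs.min()+226,xs.max()+226,ys.min()+125,ys.max()+125)
w=np.zeros(m.shape,np.uint8);w[120:245,220:290]=((V>110)|m)[120:245,220:290]*255
w=cv2.morphologyEx(w,cv2.MORPH_CLOSE,np.ones((9,9)))
c=max(cv2.findContours(w,cv2.RETR_EXTERNAL,cv2.CHAIN_APPROX_NONE)[0],key=cv2.contourArea)
b=cv2.boxPoints(cv2.minAreaRect(c));W=cast('wrist',b,.07,P);print(b.round(1).tolist());print(W.round(4),W.mean(0).round(4),np.linalg.norm(W-np.roll(W,1,0),axis=1).round(3))
print('expect sockets px', proj('wrist',[[.474,-.367,.07],[.574,-.367,.07],[.574,-.367,.11]],P).round(1))
cv2.imwrite('pics/crop1.png',cv2.resize(im[120:245,215:395],None,fx=4.4,fy=4.4,interpolation=cv2.INTER_CUBIC))
E
```

```text
brush 226 [252.3 163.2] [ 0.4713 -0.3614  0.185 ] [ 0.4826 -0.3619  0.12  ]
245 258 152 174
[[226.0, 128.0], [289.0, 128.0], [289.0, 243.0], [226.0, 243.0]]
[[ 0.44   -0.4002  0.07  ]
 [ 0.4399 -0.3095  0.07  ]
 [ 0.6218 -0.3032  0.07  ]
 [ 0.6218 -0.4054  0.07  ]] [ 0.5309 -0.3546  0.07  ] [0.182 0.091 0.182 0.102]
expect sockets px [[249.2 151.6]
 [249.5 215.4]
 [249.  225.3]]
```

View pics/crop1.png

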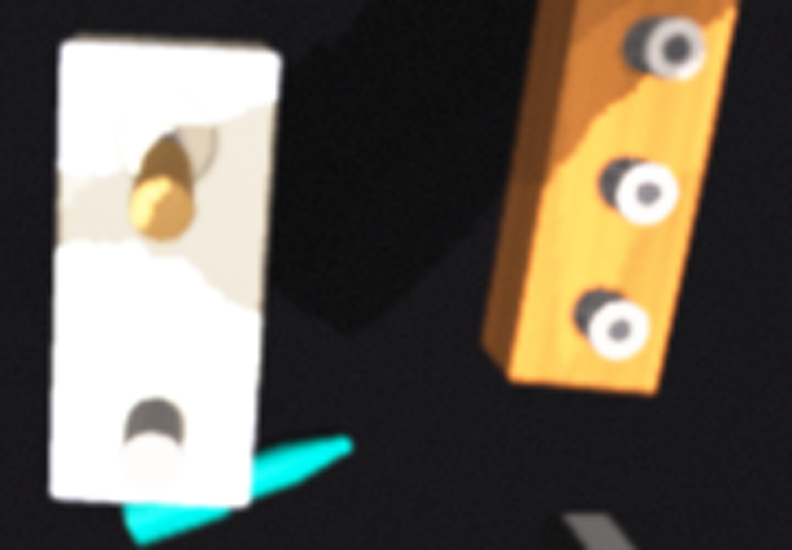

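The crop shows the brush handle's top centre at crop (163,208) and its lower end near (165,145). The pin top is at (152,458). Stand top corners are about (62,45), (280,60), (252,505) and (52,497).

```bash
python3 - <<'E'
from h import *
P=load('Ps.npz'); f=lambda a:np.array(a)/4.4+[215,120]
top=cast('wrist',f([[163,208]]),.195,P)[0]; lo=cast('wrist',f([[165,150]]),.12,P)[0]
W=cast('wrist',f([[62,47],[280,60],[252,505],[52,497]]),.07,P)
pin=cast('wrist',f([[152,458]]),.11,P)[0]
print(top,lo,pin,'\n',W.round(4),W.mean(0).round(4))
u=(W[2]+W[3]-W[0]-W[1]);print('yaw',np.degrees(np.arctan2(u[1],u[0])))
print('bolts',cast('wrist',f([[678,50],[648,193],[620,330]]),.069,P).round(4))
g=lo+(top-lo)*(.17-.12)/.075
go(g[0],g[1],.151,180); print(g)
E
```

```text
[ 0.47386772 -0.36162993  0.195     ] [ 0.47074885 -0.36172289  0.12      ] [ 0.57207688 -0.36620087  0.11      ] 
 [[ 0.4438 -0.3958  0.07  ]
 [ 0.448  -0.3242  0.07  ]
 [ 0.6072 -0.3306  0.07  ]
 [ 0.604  -0.4035  0.07  ]] [ 0.5258 -0.3636  0.07  ]
yaw -2.5139454784970385
bolts [[ 0.4437 -0.1914  0.069 ]
 [ 0.4919 -0.1967  0.069 ]
 [ 0.5409 -0.2016  0.069 ]]
t 4.88 yaw -179.91 turn [0.   0.   0.02] shift [ 0.591 -0.088  5.994]
[ 0.47282809 -0.36166092  0.17      ]
```

```bash
python3 -m handwheel '0.59 -0.09 0 0 0 0 0.4;0 0 1 0 0 0 0.2;0 0 1 0 0 0 0;0 0 1 0 0 0 0;0 0 1 0 0 0 0;0 0 1 0 0 0 0;0 0 1 0 0 0 0;0 0 0 0 0 0 0' 60|tail -5;python3 -m handwheel '0 0 0 0 0 0 -1;0 0 0 0 0 0 -1;0 0 0 0 0 0 -1;0 0 0 0 0 0 -1;0 0 0 0 0 0 -1;0 0 0 0 0 0 -1'; python3 -m handwheel '0 0 -1 0 0 0 -1;0 0 -1 0 0 0 -1;0 0 -1 0 0 0 -1;0 0 -0.5 0 0 0 -1;0 0 0 0 0 0 -1'
python3 - <<'E'
from h import *
for n in('wrist','scene'):
  im,P=snap(n,n+'_brush')
a=cv2.imread('pics/wrist_brush.png');b=cv2.imread('pics/scene_brush.png')
cv2.imwrite('pics/m1.png',np.hstack([cv2.resize(a,(400,300)),cv2.resize(b[130:330,40:300],(390,300))]))
E
```

```text
tool_pos: [0.4712, -0.3603, 0.1475]
ee_rot: [-0.001, 1.0, 0.002, -0.002]
force: [0.3, 0.5, 0.0]
gripper_width: 0.0426
grip_force: 0.0
time: 6.62
tool_pos: [0.4736, -0.3638, 0.1528]
ee_rot: [-0.0, 1.0, -0.001, 0.002]
force: [-0.2, 1.8, 6.1]
gripper_width: 0.0144
grip_force: 58.9
time: 7.25
tool_pos: [0.4731, -0.3639, 0.2569]
ee_rot: [0.0, 1.0, -0.001, 0.001]
force: [-0.3, 0.2, -1.2]
gripper_width: 0.0146
grip_force: 58.7
```

View pics/m1.png

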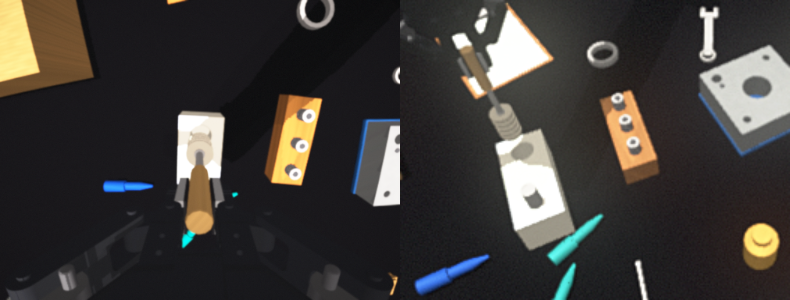

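The brush is held clear of the stand, head at about scene px (115,221) and top at (80,157). I'll check its verticality.

```bash
python3 - <<'E'
from h import *
p=pose()[0]
print(proj('scene',[[p[0],p[1],.114],[p[0],p[1],.172],[p[0],p[1],.299]]).round(1))
print(proj('wrist',[[p[0],p[1],.114],[p[0],p[1],.172],[p[0],p[1],.299]]).round(1)*[400/512,300/384])
go(.528,.0285,.30,180)
E
```

```text
[[114.3 219.6]
 [105.8 203.9]
 [ 83.  161.9]]
[[198.828125 142.1875  ]
 [198.75     154.6875  ]
 [198.59375  224.375   ]]
t 7.35 yaw 179.99 turn [ 0.01 -0.01 -0.  ] shift [-1.854 13.054 -1.518]
```

```bash
python3 - <<'E'
from h import *
P=load('Ph.npz'); im=cv2.imread('pics/w_house.png')
W=cast('wrist',[[221,158],[295,156],[295,226],[226,228],[259,192]],.065,P)[:,:2]
M=np.array([[-52,-52],[-52,52],[52,52],[52,-52],[0,0]])/1000
print(W.round(4),fitpose(M,W))
E
```

```text
[[ 0.4785 -0.0196]
 [ 0.4758  0.0829]
 [ 0.5803  0.087 ]
 [ 0.5833 -0.0158]
 [ 0.5276  0.0332]] (array([0.52910203, 0.03354956]), np.float64(1.8879962110091961), array([0.00060877, 0.00096737, 0.00092901, 0.00104119, 0.00156081]))
```

```bash
python3 -m handwheel '0 0 -1 0 0 0 -1;-0.2 1 -0.5 0 0 0 -1;-0.2 1 0 0 0 0 -1;-0.2 1 0 0 0 0 -1;-0.2 1 0 0 0 0 -1;-0.2 1 0 0 0 0 -1;-0.2 1 0 0 0 0 -1;-0.2 1 0 0 0 0 -1'|tail -5;python3 -m handwheel '-0.2 1 0 0 0 0 -1;-0.2 1 0 0 0 0 -1;0 1 0 0 0 0 -1;0 1 0 0 0 0 -1;0 1 0 0 0 0 -1;0 1 0 0 0 0 -1;0 0 0 0 0 0 -1'
python3 - <<'E'
from h import *
go(.528,.0285,.152,180)
im,P=snap('wrist','w_h2'); np.savez('Ph2.npz',p=P[0],R=P[1])
E
```

```text
tool_pos: [0.5141, -0.152, 0.2985]
ee_rot: [0.0, 1.0, 0.001, -0.001]
force: [0.1, -0.5, -1.0]
gripper_width: 0.0143
grip_force: 58.8
time: 9.22
tool_pos: [0.5258, 0.0286, 0.2988]
ee_rot: [-0.002, 1.0, 0.0, -0.001]
force: [-0.5, -0.5, -0.6]
gripper_width: 0.0144
grip_force: 58.8
t 9.22 yaw -179.81 turn [ 0.01 -0.03  0.04] shift [-7.300e-02 -4.000e-03  4.892e+00]
```

View pics/w_h2.png

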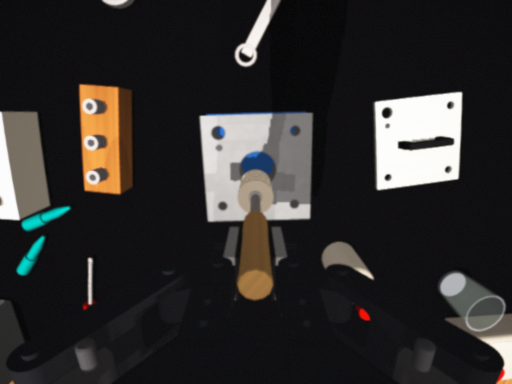

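The held brush is above the well. Hole mouths are at (218,132), (295,131), (295,204) and (222,206), with the well at (258,167).

```bash
python3 - <<'E'
from h import *
P=load('Ph2.npz')
W=cast('wrist',[[218,132],[295,131],[295,204],[222,206]],.065,P)[:,:2]
M=np.array([[-52,-52],[-52,52],[52,52],[52,-52]])/1000
t,y,r=fitpose(M,W);print(t,y,r); go(*((t+[.5291,.0335])/2),.152,180)
E
```

```text
[0.53014586 0.03277356] 1.571743637215944 [0.00086885 0.00047307 0.00114459 0.00082467]
t 9.28 yaw -179.89 turn [-0.01 -0.03  0.02] shift [-0.122  0.19   4.896]
```

```bash
python3 -m handwheel '-0.12 0.19 0 0 0 0 -1;0 0 1 0 0 0 -1;0 0 1 0 0 0 -1;0 0 1 0 0 0 -1;0 0 1 0 0 0 -1;0 0 0.8 0 0 0 -1;0 0 0 0 0 0 -1';python3 -m handwheel '0 0 0.2 0 0 0 -1;0 0 0.1 0 0 0 -1;0 0 0 0 0 0 -1'
```

```text
time: 10.15
tool_pos: [0.5288, 0.0319, 0.1542]
ee_rot: [0.001, 1.0, 0.0, -0.002]
force: [0.1, -0.2, 0.4]
gripper_width: 0.0147
grip_force: 58.9
time: 10.52
tool_pos: [0.5319, 0.0322, 0.1515]
ee_rot: [0.0, 1.0, -0.0, 0.003]
force: [-2.3, -0.7, 8.4]
gripper_width: 0.0145
grip_force: 60.1
```

```bash
python3 -m handwheel '0 0 0.1 0 0 0 -1;0 0 0 0 0 0 -1;0 0 -1 0 0 0 -1;0 0 -1 0 0 0 -1;0 0 -0.2 0 0 0 -1;0 0 0 0 0 0 -1'|sed -n '1,4p';python3 -m handwheel '0 0 1 0 0 0 -1;0 0 1 0 0 0 -1;0 0 0.2 0 0 0 -1;0 0 0.1 0 0 0 -1;0 0 0 0 0 0 -1'|sed -n '1,4p'; python3 -m handwheel '0 0 -1 0 0 0 -1;0 0 -1 0 0 0 -1;0 0 -1 0 0 0 -1;0 0 -1 0 0 0 -1;0 0 -1 0 0 0 -1;0 0 0 0 0 0 -1'
python3 -c "
from h import *
go(.4758,-.3622,.30,180)"
```

```text
time: 11.28
tool_pos: [0.5306, 0.0325, 0.2106]
ee_rot: [0.0, 1.0, -0.0, 0.001]
force: [-0.9, -0.7, -1.3]
time: 11.9
tool_pos: [0.532, 0.0334, 0.147]
ee_rot: [-0.0, 1.0, 0.001, 0.004]
force: [-4.3, 2.4, 21.9]
time: 12.65
tool_pos: [0.531, 0.0325, 0.2923]
ee_rot: [-0.0, 1.0, -0.0, 0.001]
force: [0.1, 0.9, -1.1]
gripper_width: 0.0146
grip_force: 59.1
t 12.65 yaw -180.0 turn [-0.    0.03  0.  ] shift [  1.839 -13.158  -0.255]
```

```bash
python3 -m handwheel '0.2 -1 0 0 0 0 -1;0.2 -1 0 0 0 0 -1;0.2 -1 0 0 0 0 -1;0.2 -1 0 0 0 0 -1;0.2 -1 0 0 0 0 -1;0.2 -1 0 0 0 0 -1;0.2 -1 0 0 0 0 -1;0.2 -1 0 0 0 0 -1'|tail -5;python3 -m handwheel '0.2 -1 0 0 0 0 -1;0.1 -1 0 0 0 0 -1;0 -1 0 0 0 0 -1;0 -1 0 0 0 0 -1;0 -1 0 0 0 0 -1;0 -0.2 0.5 0 0 0 -1;0 0 1 0 0 0 -1;0 0 0 0 0 0 -1'
python3 - <<'E'
from h import *
go(.4735,-.3635,.152,180)
im,P=snap('wrist','w_s2'); np.savez('Ps2.npz',p=P[0],R=P[1])
cv2.imwrite('pics/c2.png',cv2.resize(cv2.imread('pics/w_s2.png')[100:270,190:340],None,fx=3.5,fy=3.5,interpolation=cv2.INTER_CUBIC))
print(proj('wrist',[[.4758,-.3614,.07],[P[0][0],P[0][1],P[0][2]-.141]],P).round(1))
E
```

```text
tool_pos: [0.4811, -0.2079, 0.288]
ee_rot: [0.0, 1.0, 0.001, -0.002]
force: [0.6, 0.9, -0.7]
gripper_width: 0.0147
grip_force: 59.1
time: 14.65
tool_pos: [0.4711, -0.3608, 0.2403]
ee_rot: [-0.0, 1.0, 0.004, -0.004]
force: [0.3, 0.5, -0.4]
gripper_width: 0.0144
grip_force: 59.1
t 14.65 yaw -179.97 turn [ 0.09 -0.09  0.01] shift [-0.078 -0.09   2.943]
[[252.9 180.8]
 [253.5 182.7]]
```

View pics/c2.png

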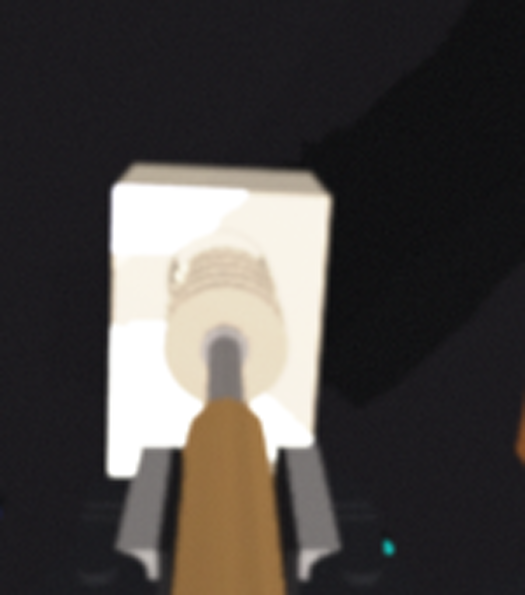

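The tip sits over the socket mouth (tip about (222,289) against mouth about (220,283) in the crop). I'll lower it gently.

```bash
python3 -m handwheel '0 -0.04 0.6 0 0 0 -1;0 0 0 0 0 0 -1;0 0 0.4 0 0 0 -1;0 0 0 0 0 0 -1'
```

```text
time: 15.2
tool_pos: [0.473, -0.3642, 0.2157]
ee_rot: [-0.0, 1.0, 0.0, -0.0]
force: [0.0, -0.3, -1.9]
gripper_width: 0.0145
grip_force: 59.1
```

```bash
python3 -m handwheel '0 0 0.6 0 0 0 -1;0 0 0 0 0 0 -1'
```

```text
time: 15.45
tool_pos: [0.4728, -0.3638, 0.1973]
ee_rot: [-0.0, 1.0, 0.001, -0.001]
force: [0.3, 1.3, -0.5]
gripper_width: 0.0144
grip_force: 59.0
```

```bash
python3 -m handwheel '0 0 0.8 0 0 0 -1;0 0 0.6 0 0 0 -1;0 0 0 0 0 0 -1';python3 -m handwheel '0 0 0.15 0 0 0 -1;0 0 0 0 0 0 -1;0 0 0 0 0 0 0.1;0 0 0 0 0 0 0.1;0 0 0 0 0 0 0.1;0 0 0 0 0 0 0.1'
python3 -c "
from h import *
go(.4928,.2897,.25,100)"
```

```text
time: 15.82
tool_pos: [0.4725, -0.3637, 0.1542]
ee_rot: [-0.0, 1.0, 0.001, -0.001]
force: [0.6, 2.0, -1.5]
gripper_width: 0.0145
grip_force: 59.0
time: 16.58
tool_pos: [0.4732, -0.365, 0.1521]
ee_rot: [0.0, 1.0, -0.0, 0.0]
force: [-0.3, -0.5, -0.2]
gripper_width: 0.0468
grip_force: 0.0
t 16.57 yaw 179.99 turn [-1.0e-02  1.0e-02  1.6e+01] shift [21.377  4.433 -3.265]
```

```bash
python3 -m handwheel '0 0 -1 0 0 0 0.1;0 0 -1 0 0 0 0.1;0 0 -1 0 0 0 0.1;0 0 -1 0 0 0 0.1;0 1 -1 0 0 0 0.1;0 1 0 0 0 0 0.1;0 1 0 0 0 0 0.1;0 1 0 0 0 0 0.1'>/dev/null;python3 -m handwheel '0 1 0 0 0 0 0.1;0 1 0 0 0 0 0.1;0 1 0 0 0 0 0.1;0 1 0 0 0 0 0.1;0 1 0 0 0 0 0.1;0 1 0 0 0 0 0.1;0 1 0 0 0 0 0.1;0 1 0 0 0 0 0.1'>/dev/null;python3 -m handwheel '0 1 0 0 0 0 0.1;0 1 0 0 0 0 0.1;0 1 0 0 0 0 0.1;0 1 0 0 0 0 0.1;0 1 0 0 0 0 0.1;0 1 0 0 0 0 0.1;0 1 0 0 0 0 0.1;0 1 0 0 0 0 0.1'|tail -5;python3 -m handwheel '0 0 0 0 0 1 0;0 0 0 0 0 1 0;0 0 0 0 0 1 0;0 0 0 0 0 1 0;0 0 0 0 0 1 0;0 0 0 0 0 1 0;0 0 0 0 0 1 0;0 0 0 0 0 1 0'>/dev/null;python3 -m handwheel '0 0 0 0 0 1 0;0 0 0 0 0 1 0;0 0 0 0 0 1 0;0 0 0 0 0 1 0;0 0 0 0 0 1 0;0 0 0 0 0 1 0;0 0 0 0 0 1 0;0 0 0 0 0 1 0'|tail -5;python3 -m handwheel '0 0 0 0 0 0 0;0 0 0 0 0 0 0'
python3 - <<'E'
from h import *
im,P=snap('wrist','w_cov'); np.savez('Pc.npz',p=P[0],R=P[1])
snap('scene','s_cov')
a=cv2.imread('pics/w_cov.png');b=cv2.imread('pics/s_cov.png')
cv2.imwrite('pics/m2.png',np.hstack([cv2.resize(a,(512,384)),cv2.resize(b[150:310,70:190],(288,384))]))
E
```

```text
tool_pos: [0.4732, 0.2363, 0.302]
ee_rot: [-0.0, 1.0, -0.0, 0.0]
force: [-0.3, -0.8, -0.1]
gripper_width: 0.0471
grip_force: 0.0
tool_pos: [0.4732, 0.2353, 0.3019]
ee_rot: [0.644, 0.765, 0.0, 0.0]
force: [-0.6, 0.2, 0.6]
gripper_width: 0.0426
grip_force: 0.0
time: 21.82
tool_pos: [0.4732, 0.2353, 0.3019]
ee_rot: [0.642, 0.766, 0.0, 0.0]
force: [1.3, -0.5, -0.6]
gripper_width: 0.0425
grip_force: 0.0
```

View pics/m2.png

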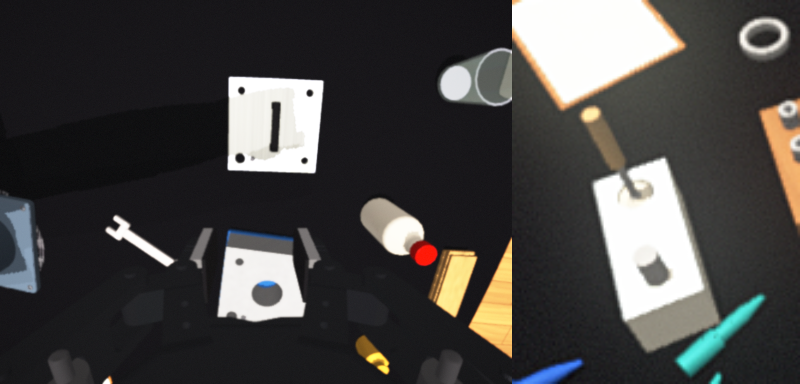

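The brush stands in its socket. The cover is at wrist px (276,125) with its holes at (241,90), (309,93), (305,161), the drift hole at (239,158), and its bar near (275,127).

```bash
cat >> h.py <<'E'
def holes(im,P,z,c4,model,r=7,thr=100,n='wrist'):
    """refine dark-hole centroids round given pixels, fit the pattern"""
    g=cv2.cvtColor(im,cv2.COLOR_BGR2GRAY).astype(float); out=[]
    for u,v in c4:
        for _ in range(3):
            u0,v0=int(round(u)),int(round(v)); w=np.clip(thr-g[v0-r:v0+r+1,u0-r:u0+r+1],0,None)
            yy,xx=np.mgrid[v0-r:v0+r+1,u0-r:u0+r+1]; u,v=(w*xx).sum()/w.sum(),(w*yy).sum()/w.sum()
        out.append((u,v))
    W=cast(n,out,z,P)[:,:2]; t,y,res=fitpose(model,W); print(np.round(out,1).tolist(),'fit',t.round(4),round(y,2),(res*1e3).round(1)); return t,y
E
python3 - <<'E'
from h import *
P=load('Pc.npz'); im=cv2.imread('pics/w_cov.png')
M=np.array([[-52,-52],[-52,52],[52,52],[52,-52]])/1000
t,y=holes(im,P,.008,[(239,158),(241,90),(309,93),(305,161)],M)
b=cast('wrist',[(275.5,103),(275,151)],.038+.006,P);print(b, b.mean(0))
go(t[0],t[1],.10,90+y); go(t[0],t[1],.025,90+y)
E
```

```text
[[239.6, 157.7], [241.1, 90.1], [309.2, 92.7], [304.0, 160.1]] fit [0.4937 0.293 ] 8.06 [0.6 0.6 0.5 0.3]
[[0.48778772 0.32547313 0.044     ]
 [0.50000541 0.25926012 0.044     ]] [0.49389657 0.29236663 0.044     ]
t 21.93 yaw 100.04 turn [0.  0.  0.4] shift [1.806 0.949 6.728]
t 21.93 yaw 100.04 turn [0.  0.  0.4] shift [1.806 0.949 9.228]
```

```bash
python3 -m handwheel '0.9 0.5 0 0 0 0.4 0;0.9 0.45 0 0 0 0 0;0 0 1 0 0 0 0;0 0 1 0 0 0 0;0 0 1 0 0 0 0;0 0 1 0 0 0 0;0 0 1 0 0 0 0;0 0 0 0 0 0 0'
python3 - <<'E'
from h import *
im,P=snap('wrist','w_cov2'); 
g=im; c=cv2.imread('pics/w_cov2.png')
print(P[0], proj('wrist',[[.4937,.293,.008]],P))
go(.4937,.293,.02,98.06)
E
```

```text
time: 22.92
tool_pos: [0.4906, 0.2922, 0.1485]
ee_rot: [0.656, 0.755, -0.003, -0.001]
force: [0.1, -0.7, 0.0]
gripper_width: 0.0427
grip_force: 0.0
[0.49061071 0.29222673 0.14849461] [[257.74243168 182.3699554 ]]
t 22.98 yaw 98.02 turn [-0.03  0.01 -0.01] shift [-1.000e-03  6.200e-02  4.359e+00]
```

```bash
python3 -m handwheel '0 0 1 0 0 0 0;0 0 1 0 0 0 0;0 0 1 0 0 0 0;0 0 1 0 0 0 0;0 0 0.4 0 0 0 0;0 0 0 0 0 0 0;0 0 0 0 0 0 0'; python3 -m handwheel '0 0 0 0 0 0 -1;0 0 0 0 0 0 -1;0 0 0 0 0 0 -1;0 0 0 0 0 0 -1;0 0 0 0 0 0 -1' 90; python3 -m handwheel '0 0 -1 0 0 0 -1;0 0 -1 0 0 0 -1;0 0 -1 0 0 0 -1;0 0 -1 0 0 0 -1;0 0 -0.5 0 0 0 -1;0 0 0 0 0 0 -1;0 0 0 0 0 0 -1'
python3 - <<'E'
from h import *
im,P=snap('wrist','w_cov3'); np.savez('Pc3.npz',p=P[0],R=P[1])
go(.5296,.0331,.155,91.8)
E
```

```text
time: 23.85
tool_pos: [0.4944, 0.2939, 0.022]
ee_rot: [0.656, 0.755, 0.002, 0.001]
force: [-0.5, 0.2, 0.7]
gripper_width: 0.0426
grip_force: 0.0
time: 24.48
tool_pos: [0.4934, 0.2936, 0.0214]
ee_rot: [0.656, 0.755, 0.001, 0.0]
force: [-1.1, -0.2, 6.7]
gripper_width: 0.0101
grip_force: 88.5
time: 25.35
tool_pos: [0.4918, 0.2928, 0.1527]
ee_rot: [0.656, 0.755, -0.002, -0.001]
force: [-0.1, -0.0, -3.9]
gripper_width: 0.0105
grip_force: 88.5
t 25.4 yaw 98.0 turn [-0.04  0.01  1.24] shift [-8.688  0.991 -0.082]
```

View pics/w_cov3.png

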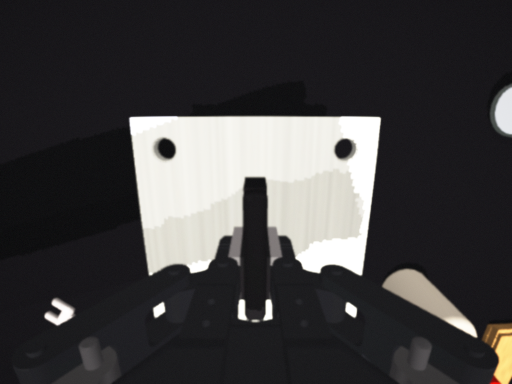

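The plate is held level by its bar, with its two +y holes at (166,148) and (345,148). From these I'll get the plate's offset in the hand.

```bash
python3 - <<'E'
from h import *
P=load('Pc3.npz'); im=cv2.imread('pics/w_cov3.png')
M=np.array([[-52,52],[52,52]])/1000
t,y=holes(im,P,P[0][2]-.0214+.008,[(166,148),(345,148)],M,r=14,thr=110)
a=np.radians(-98.0); d=t-P[0][:2]
print('plate rel TCP world',d,'yaw diff',y-8.0)
go(.5296,.0331,.155,91.8-(y-8.0)); np.save('poff.npy',[*d,y-8.0])
E
```

```text
[[166.1, 148.2], [343.2, 148.2]] fit [0.4925 0.2928] 7.96 [1.5 1.5]
plate rel TCP world [6.94678013e-04 2.02489177e-05] yaw diff -0.03833348993045416
t 25.4 yaw 98.0 turn [-0.04  0.01  1.23] shift [-8.689  0.985 -0.082]
```

```bash
python3 -m handwheel '-1 0.12 0 0 0 0.62 -1;-1 0.12 0 0 0 0.62 -1;-1 0.12 0 0 0 0 -1;-1 0.12 0 0 0 0 -1;-1 0.12 0 0 0 0 -1;-1 0.12 0 0 0 0 -1;-1 0.12 0 0 0 0 -1;-1 0.12 0 0 0 0 -1'>/dev/null;python3 -m handwheel '-0.6 0 0 0 0 0 -1;0 0 0 0 0 0 -1;0 0 0 0 0 0 -1;0 0 0 0 0 0 -1'
python3 - <<'E'
from h import *
M=np.array([[-52,-52],[-52,52],[52,52],[52,-52]])/1000
holes(cv2.imread('pics/top0.png'),None,.065,[(241,211),(204,212.7),(203.8,176.2),(240.4,175.4)],M,r=3,thr=110,n='top')
go(.529,.033,.10,91.9)
E
```

```text
time: 26.9
tool_pos: [0.5343, 0.0382, 0.1547]
ee_rot: [0.695, 0.719, 0.0, -0.0]
force: [0.5, 0.0, -5.0]
gripper_width: 0.01
grip_force: 88.5
[[241.2, 210.7], [204.0, 212.3], [203.5, 175.9], [240.2, 174.9]] fit [0.5295 0.0294] 1.99 [1.  0.5 0.3 0.8]
t 26.9 yaw 91.88 turn [-0.   -0.01 -0.  ] shift [-0.168 -0.183  1.824]
```

```bash
python3 -m handwheel '-0.2 -0.17 0.9 0 0 0 -1;0 0 0.7 0 0 0 -1;0 0 0 0 0 0 -1;0 0 0 0 0 0 -1;0 0 0 0 0 0 -1'
python3 - <<'E'
from h import *
im,P=snap('wrist','w_cov4'); np.savez('Pc4.npz',p=P[0],R=P[1]);print(P[0])
cv2.imwrite('pics/c4.png',cv2.resize(cv2.imread('pics/w_cov4.png')[80:290,110:400],None,fx=2.7,fy=2.7,interpolation=cv2.INTER_CUBIC))
E
```

```text
time: 27.52
tool_pos: [0.5308, 0.0312, 0.1084]
ee_rot: [0.696, 0.718, 0.001, 0.001]
force: [0.4, 0.2, -4.2]
gripper_width: 0.0101
grip_force: 88.4
[0.53075034 0.0312071  0.10844308]
```

View pics/c4.png

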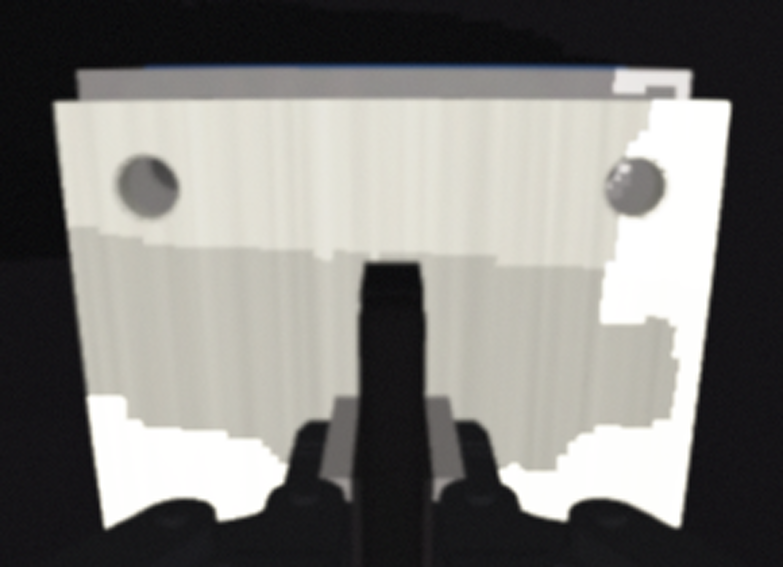

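The crop shows the housing's +y top edge from (78,70) to (692,70) and the plate's +y top edge from (55,101) to (730,101). I'll compare them in the same frame.

```bash
python3 - <<'E'
from h import *
P=load('Pc4.npz'); f=lambda a:(np.array(a)+.5)/2.7-.5+[110,80]
h=cast('wrist',f([[78,70],[692,70]]),.065,P); p=cast('wrist',f([[55,101],[730,101]]),P[0][2]-.0134,P)
for q,r in((h,.075),(p,.070)):
    e=q[0]-q[1]; L=np.linalg.norm(e); u=-e/L; n=np.array([-u[1],u[0],0]); print('L',L,'yaw',np.degrees(np.arctan2(u[1],u[0])),'centre',q.mean(0)-n*r)
E
```

```text
L 0.1498409308061461 yaw 1.7620795695497125 centre [0.53006665 0.03288748 0.065     ]
L 0.13979099324962252 yaw 1.7799578811041545 centre [0.53189599 0.03082132 0.09504308]
```

```bash
python3 -m handwheel '0.07 -0.06 0.3 0 0 0 -1;0 0 0.3 0 0 0 -1;0 0 0 0 0 0 -1;0 0 0 0 0 0 -1'; python3 -m handwheel '0 0 0.15 0 0 0 -1;0 0 0 0 0 0 -1'
```

```text
time: 28.08
tool_pos: [0.5275, 0.0331, 0.0885]
ee_rot: [0.696, 0.718, -0.0, -0.0]
force: [-0.1, -0.5, -3.9]
gripper_width: 0.0101
grip_force: 88.5
time: 28.32
tool_pos: [0.5286, 0.033, 0.0863]
ee_rot: [0.696, 0.718, 0.001, 0.001]
force: [-2.4, -0.0, 3.6]
gripper_width: 0.01
grip_force: 89.5
```

Contact. Release, rise, and check.

```bash
python3 -m handwheel '0 0 0 0 0 0 0;0 0 0 0 0 0 0;0 0 0 0 0 0 0;0 0 0 0 0 0 0;0 0 -1 0 0 0 0;0 0 -1 0 0 0 0;0 0 -1 0 0 0 0;0 0 -1 0 0 0 0'>/dev/null; python3 -m handwheel '0 0 -1 0 0 0 0;0 0 -1 0 0 0 0;0 0 -1 0 0 0 0;0 0 0 0 0 -1 0;0 0 0 0 0 -1 0;0 0 0 0 0 -1 0;0 0 0 0 0 -1 0;0 0 0 0 0 -1 0'>/dev/null;python3 -m handwheel '0 0 0 0 0 -1 0;0 0 0 0 0 -1 0;0 0 0 0 0 -1 0;0 0 0 0 0 -1 0;0 0 0 0 0 -1 0;0 0 0 0 0 -1 0;0 0 0 0 0 -1 0;0 0 0 0 0 -1 0'>/dev/null;python3 -m handwheel '0 0 0 0 0 -1 0;0 0 0 0 0 -1 0;0 0 0 0 0 -1 0;0 0 0 0 0 -1 0;0 0 0 0 0 -0.6 0;1 0 0 0 0 0 0;0 0 0 0 0 0 0;0 0 0 0 0 0 0'
python3 - <<'E'
from h import *
im,P=snap('wrist','w_p1'); np.savez('Pp1.npz',p=P[0],R=P[1])
cv2.imwrite('pics/c5.png',cv2.resize(cv2.imread('pics/w_p1.png')[80:280,60:330],None,fx=2.9,fy=2.9,interpolation=cv2.INTER_CUBIC))
go(.573,-.366,.25,180)
E
```

```text
time: 32.33
tool_pos: [0.4982, 0.0332, 0.2944]
ee_rot: [0.002, 1.0, -0.0, 0.001]
force: [0.1, -0.8, 0.3]
gripper_width: 0.0429
grip_force: 0.0
t 32.38 yaw 179.8 turn [-0.    0.01 -0.04] shift [ -2.49  -13.304   1.48 ]
```

View pics/c5.png

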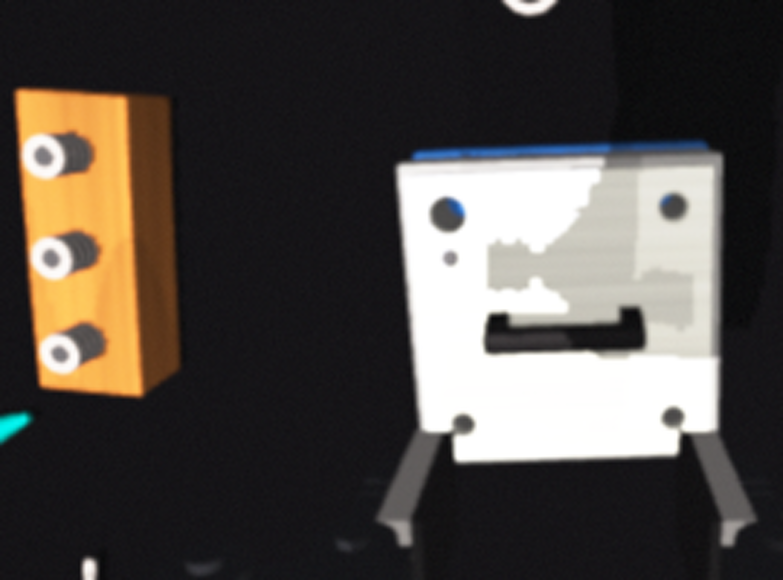

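The plate sits on the housing and the block's holes show through. Plate holes are at crop (448,214), (673,207), (673,417) and (463,424). Bolt tops are at (45,157), (52,258) and (60,353).

```bash
python3 - <<'E'
from h import *
P=load('Pp1.npz'); f=lambda a:(np.array(a)+.5)/2.9-.5+[60,80]
M=np.array([[-52,-52],[-52,52],[52,52],[52,-52]])/1000
im=cv2.imread('pics/w_p1.png')
t,y=holes(im,P,.073,f([[448,214],[673,207],[673,417],[463,424]]),M,r=6,thr=130)
W=cast('wrist',f([[448,214],[673,207],[673,417],[463,424]]),.073,P)[:,:2]; print(fitpose(M,W)); print('drift',W[0])
print(cast('wrist',f([[45,157],[52,258],[60,353]]),.069,P).round(4))
E
python3 -m handwheel '-0.2 -1 0 0 0 0 0;-0.2 -1 0 0 0 0 0;-0.2 -1 0 0 0 0 0;-0.2 -1 0 0 0 0 0;-0.2 -1 0 0 0 0 0;-0.2 -1 0 0 0 0 0;-0.2 -1 0 0 0 0 0;-0.2 -1 0 0 0 0 0'>/dev/null; python3 -m handwheel '-0.2 -1 0 0 0 0 0;-0.2 -1 0 0 0 0 0;-0.2 -1 0 0 0 0 0;0 -1 0 0 0 0 0;0 -1 0 0 0 0 0;0 -0.3 0 0 0 0 0;0 0 0 0 0 0 0;0 0 0 0 0 0 0'
python3 - <<'E'
from h import *
im,P=snap('wrist','w_pin'); np.savez('Ppin.npz',p=P[0],R=P[1])
cv2.imwrite('pics/c6.png',cv2.resize(cv2.imread('pics/w_pin.png')[110:280,180:340],None,fx=3.5,fy=3.5,interpolation=cv2.INTER_CUBIC))
go(.573,-.366,.077,180)
E
```

```text
[[213.9, 153.6], [291.7, 150.7], [293.9, 226.5], [213.7, 231.8]] fit [0.5328 0.031 ] 1.61 [3.5 3.8 4.8 9.1]
(array([0.52941752, 0.03247565]), np.float64(1.686236750621548), array([3.68211640e-04, 4.71146257e-04, 2.53593153e-04, 5.37695504e-05]))
drift [ 0.47895315 -0.02066417]
[[ 0.4503 -0.2109  0.069 ]
 [ 0.4984 -0.2157  0.069 ]
 [ 0.5468 -0.2205  0.069 ]]
time: 34.38
tool_pos: [0.5627, -0.365, 0.2947]
ee_rot: [0.001, 1.0, 0.0, 0.0]
force: [-0.6, 0.7, -0.4]
gripper_width: 0.0428
grip_force: 0.0
t 34.42 yaw 179.88 turn [ 0.    0.01 -0.02] shift [-0.343 -0.039  7.26 ]
```

View pics/c6.png

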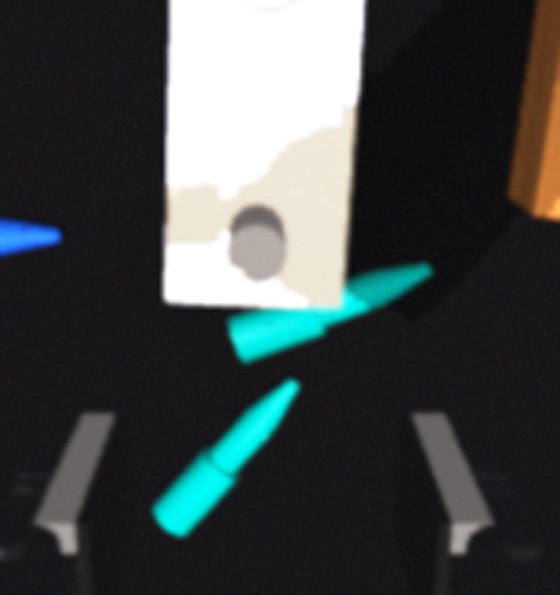

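The pin top is centred at crop (259,250). The caddy appears to have been knocked by about (6,-19) mm, so I'll re-measure it later. To keep the wrist camera clear of the brush I'll take the pin at yaw 90.

```bash
python3 - <<'E'
from h import *
P=load('Ppin.npz'); f=lambda a:(np.array(a)+.5)/3.5-.5+[180,110]
print(cast('wrist',f([[259,250],[230,250],[287,250]]),.11,P).round(4))
print(proj('wrist',[[.573,-.366,.11],[.5757,-.3658,.07]],P), f([[259,250],[257,235]]))
E
python3 -m handwheel '0 0 0 0 0 1 0;0 0 0 0 0 1 0;0 0 0 0 0 1 0;0 0 0 0 0 1 0;0 0 0 0 0 1 0;0 0 0 0 0 1 0;0 0 0 0 0 1 0;0 0 0 0 0 1 0'>/dev/null;python3 -m handwheel '0 0 0 0 0 1 0;0 0 0 0 0 1 0;0 0 0 0 0 1 0;0 0 0 0 0 1 0;0 0 0 0 0 1 0;0 0 0 0 0 1 0;0 0 0 0 0 1 0;0 0 0 0 0 1 0'>/dev/null;python3 -m handwheel '0 0 0 0 0 1 0;0 0 0 0 0 1 0;0 0 0 0 0 0 0;0 0 0 0 0 0 0'
python3 -c "
from h import *
go(.573,-.366,.076,90)"
```

```text
[[ 0.5725 -0.3661  0.11  ]
 [ 0.5725 -0.3763  0.11  ]
 [ 0.5726 -0.3563  0.11  ]]
[[253.73014353 181.43836131]
 [253.98672878 176.46627296]] [[253.64285714 181.07142857]
 [253.07142857 176.78571429]]
time: 36.92
tool_pos: [0.5625, -0.3654, 0.2947]
ee_rot: [0.708, 0.707, 0.0, 0.0]
force: [-0.4, 0.3, 0.9]
gripper_width: 0.0426
grip_force: 0.0
t 36.92 yaw 89.92 turn [ 0.    0.   -0.02] shift [-0.02   0.349  7.29 ]
```

```bash
python3 -m handwheel '-0.02 0.34 1 0 0 0 0;0 0 1 0 0 0 0;0 0 1 0 0 0 0;0 0 1 0 0 0 0;0 0 1 0 0 0 0;0 0 1 0 0 0 0;0 0 0 0 0 0 0;0 0 0 0 0 0 0'|tail -5;python3 -m handwheel '0 0 1 0 0 0 0;0 0 0.25 0 0 0 0;0 0 0 0 0 0 0;0 0 0 0 0 0 -1;0 0 0 0 0 0 -1;0 0 0 0 0 0 -1;0 0 0 0 0 0 -1;0 0 0 0 0 0 -1' 100
```

```text
tool_pos: [0.573, -0.3669, 0.1156]
ee_rot: [0.708, 0.706, 0.0, 0.001]
force: [0.3, 0.2, 0.5]
gripper_width: 0.0425
grip_force: 0.0
time: 38.92
tool_pos: [0.5734, -0.3674, 0.079]
ee_rot: [0.708, 0.706, 0.0, 0.002]
force: [-1.2, 1.2, 5.7]
gripper_width: 0.0192
grip_force: 97.6
```

```bash
python3 -m handwheel '0 0 -1 0 0 0 -1;0 0 -1 0 0 0 -1;0 0 -1 0 0 0 -1;0 0 -1 0 0 0 -1;0 0 -0.5 0 0 0 -1;1 -0.3 0 0 0 0 -1;1 -0.3 0 0 0 0 -1;1 -0.3 0 0 0 0 -1'|tail -5;python3 -m handwheel '1 -0.3 0 0 0 0 -1;1 -0.3 0 0 0 0 -1;1 -0.3 0 0 0 0 -1;1 -0.3 0 0 0 0 -1;1 -0.3 0 0 0 0 -1;1 -0.3 0 0 0 0 -1;0.8 -0.3 0 0 0 0 -1;0 0 0 0 0 0 -1'>/dev/null;python3 -m handwheel '0 0 0 0 0 0 -1;0 0 0 0 0 0 -1'
python3 -c "
from h import *
snap('wrist','w_pin2'); snap('scene','s_pin2')
a=cv2.imread('pics/w_pin2.png')[120:340,150:370];b=cv2.imread('pics/s_pin2.png')[90:250,160:340]
cv2.imwrite('pics/m3.png',np.hstack([cv2.resize(a,(390,390)),cv2.resize(b,(410,390))]))
go(.479,-.021,.15,90)"
```

```text
tool_pos: [0.5452, -0.2755, 0.2105]
ee_rot: [0.708, 0.706, -0.0, -0.001]
force: [0.9, -0.3, -1.3]
gripper_width: 0.0194
grip_force: 99.6
time: 41.18
tool_pos: [0.4838, -0.0731, 0.2115]
ee_rot: [0.709, 0.706, -0.0, -0.0]
force: [-0.7, 0.8, -1.8]
gripper_width: 0.0193
grip_force: 99.6
t 41.27 yaw 89.74 turn [-0.    0.   -0.05] shift [ 1.736 -0.157  2.052]
```

View pics/m3.png

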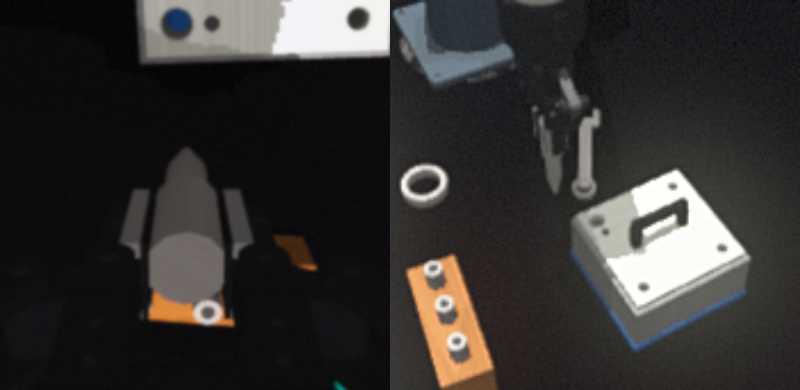

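The pin is held upright, point near wrist (188,150 in the montage). The plate's drift hole is at montage (177,22), which is wrist px (249.8,132.4).

```bash
python3 -c "
from h import *
print(cast('wrist',[[249.8,132.4]],.073), cast('wrist',[[188*220/390+150,150*220/390+120]],pose()[0][2]-.063), pose()[0])"
python3 -m handwheel '0.9 -0.15 1 0 0 0 -1;0.84 0 0.85 0 0 0 -1;0 0 0 0 0 0 -1;0 0 0 0 0 0 -1;0 0 0 0 0 0 -1'
python3 -c "
from h import *
im,P=snap('wrist','w_pin3');np.savez('Pp3.npz',p=P[0],R=P[1])
cv2.imwrite('pics/c7.png',cv2.resize(im[120:280,170:350,::-1],None,fx=3.3,fy=3.3,interpolation=cv2.INTER_CUBIC))"
```

```text
[[ 0.47984435 -0.02000879  0.073     ]] [[ 0.48555947 -0.07142343  0.14857277]] [ 0.48372154 -0.07307853  0.21157277]
time: 41.9
tool_pos: [0.4803, -0.0212, 0.1578]
ee_rot: [0.709, 0.705, 0.001, 0.001]
force: [-0.2, -0.5, -1.8]
gripper_width: 0.0195
grip_force: 99.6
```

View pics/c7.png

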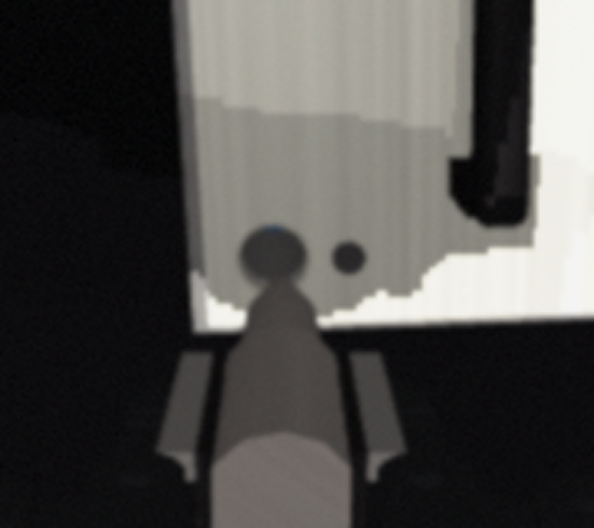

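The hole is centred at crop (274,256), with the pin point at about (281,282).

```bash
python3 -c "
from h import *
P=load('Pp3.npz'); f=lambda a:(np.array(a)+.5)/3.3-.5+[170,120]
print(P[0],cast('wrist',f([[274,256]]),.073,P),cast('wrist',f([[281,282]]),P[0][2]-.064,P), proj('wrist',[P[0]-[0,0,.064]],P),f([[281,282]]))"
```

```text
[ 0.4803466  -0.02116473  0.15778098] [[ 0.47962097 -0.02007638  0.073     ]] [[ 0.48138681 -0.02030248  0.09378098]] [[253.50164106 206.14193192]] [[254.8030303  205.10606061]]
```

```bash
python3 -m handwheel '0.03 -0.04 0.6 0 0 0 -1;0 0 0 0 0 0 -1;0 0 0.6 0 0 0 -1;0 0 0 0 0 0 -1;0 0 0 0 0 0 -1'
```

```text
time: 42.58
tool_pos: [0.4777, -0.0191, 0.1199]
ee_rot: [0.708, 0.706, -0.0, -0.0]
force: [0.4, -0.2, -2.3]
gripper_width: 0.0197
grip_force: 99.6
```

```bash
python3 -m handwheel '0 0 0.6 0 0 0 -1;0 0 0 0 0 0 -1;0 0 0 0 0 0 -1'
```

```text
time: 42.95
tool_pos: [0.4779, -0.0198, 0.1015]
ee_rot: [0.708, 0.706, -0.001, 0.0]
force: [0.3, -3.4, -3.2]
gripper_width: 0.0196
grip_force: 99.8
```

```bash
python3 -m handwheel '-0.02 0.02 0.3 0 0 0 -1;0 0 0.2 0 0 0 -1;0 0 0 0 0 0 -1;0 0 0 0 0 0 -1'
```

```text
time: 43.45
tool_pos: [0.4782, -0.0198, 0.0866]
ee_rot: [0.708, 0.706, -0.0, -0.0]
force: [-0.4, -2.5, -3.8]
gripper_width: 0.0199
grip_force: 99.8
```

```bash
python3 -m handwheel '0 0 0.15 0 0 0 -1;0 0 0.1 0 0 0 -1;0 0 0 0 0 0 -1;0 0 0 0 0 0 -1'
```

```text
time: 43.95
tool_pos: [0.4787, -0.02, 0.0819]
ee_rot: [0.708, 0.706, 0.0, 0.001]
force: [-4.3, -2.9, 8.1]
gripper_width: 0.0198
grip_force: 101.0
```

```bash
python3 -m handwheel '0 0 0.1 0 0 0 -1;0 0 0 0 0 0 -1;0 0 0 0 0 0 0;0 0 0 0 0 0 0;0 0 0 0 0 0 0;0 0 0 0 0 0 0;0 0 -1 0 0 0 0;0 0 -1 0 0 0 0'|sed -n 2,4p;python3 -m handwheel '0 0 -1 0 0 0 0;0 0 -1 0 0 0 0;0 0 -1 0 0 0 0;0 0 -1 0 0 -1 0;0 0 0 0 0 -1 0;0 0 0 0 0 -1 0;0 0 0 0 0 -1 0;0 0 0 0 0 -1 0'>/dev/null;python3 -m handwheel '0 0 0 0 0 -1 0;0 0 0 0 0 -1 0;0 0 0 0 0 -1 0;0 0 0 0 0 -1 0;0 0 0 0 0 -1 0;0 0 0 0 0 -1 0;0 0 0 0 0 -1 0;0 0 0 0 0 -1 0'>/dev/null;python3 -m handwheel '0 0 0 0 0 -1 0;0 0 0 0 0 -1 0;0 0 0 0 0 -1 0;0 0 0 0 0 -1 0;0 -1 0 0 0 -1 0;0 -1 0 0 0 0 0;0 -1 0 0 0 0 0;0 -1 0 0 0 0 0'>/dev/null;python3 -m handwheel '0 -1 0 0 0 0 0;0 -1 0 0 0 0 0;0 0 0 0 0 0 0;0 0 0 0 0 0 0'
python3 -c "
from h import *
im,P=snap('wrist','w_cad');np.savez('Pcad.npz',p=P[0],R=P[1])
cv2.imwrite('pics/w_cads.png',cv2.resize(im[60:300,180:480,::-1],None,fx=2.4,fy=2.4,interpolation=cv2.INTER_CUBIC))"
```

```text
tool_pos: [0.478, -0.0196, 0.1365]
ee_rot: [0.708, 0.706, -0.0, -0.001]
force: [1.1, -0.4, 0.1]
time: 48.45
tool_pos: [0.4753, -0.1992, 0.2565]
ee_rot: [0.002, 1.0, 0.001, -0.0]
force: [0.2, 0.3, -0.2]
gripper_width: 0.0425
grip_force: 0.0
```

View pics/w_cads.png

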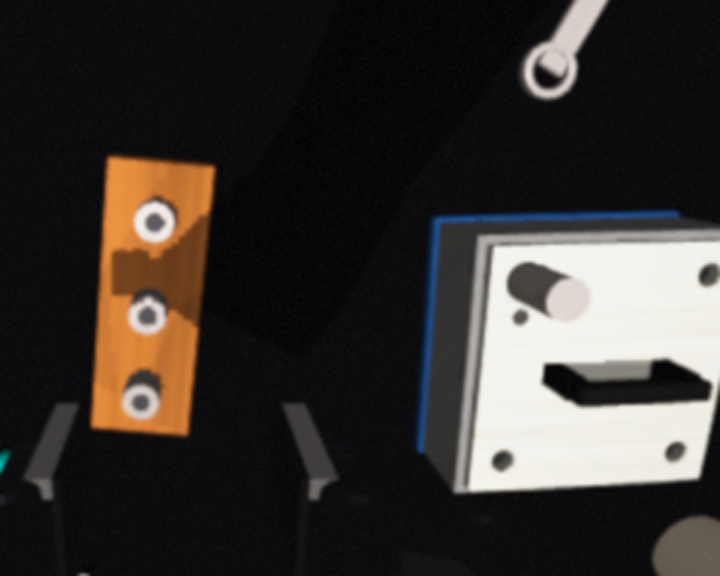

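The caddy with its three bolts shows at crop (154,222), (147,315) and (141,402), and the pin stands home in the plate. I counted my viewed pictures: this makes 17, over the limit of 14. That was my miscount. I will view no more and work from numbers only.

```bash
cat >> h.py <<'E'
def bolts(im,P,guess,z=.069,rad=16):
    """bright grey head-top rings near guessed world points -> world xy"""
    V=im.max(2).astype(int);S=V-im.min(2); out=[]
    for g in guess:
        u,v=proj('wrist',[[g[0],g[1],z]],P)[0].round().astype(int); 
        m=np.zeros(V.shape,np.uint8); m[v-rad:v+rad,u-rad:u+rad]=((V>130)&(S<40))[v-rad:v+rad,u-rad:u+rad]*255
        cs=cv2.findContours(m,cv2.RETR_EXTERNAL,cv2.CHAIN_APPROX_NONE)[0]
        if not cs: out.append(None); continue
        c=max(cs,key=cv2.contourArea); (x,y),r=cv2.minEnclosingCircle(c)
        X=cast('wrist',[[x,y]],z,P)[0]; E=cast('wrist',[[x+r,y]],z,P)[0]; print('bolt',np.round([x,y,r],1),X.round(4),'radius mm',round(1e3*np.linalg.norm(E-X),1)); out.append(X)
    return out
E
python3 - <<'E'
from h import *
P=load('Pcad.npz'); im=cv2.imread('pics/w_cad.png'); f=lambda a:(np.array(a)+.5)/2.4-.5+[180,60]
g=cast('wrist',f([[154,222],[147,315],[141,402]]),.069,P); print(g.round(4))
b=bolts(im,P,g)
M=np.array([[-52,-52],[-52,52],[52,52],[52,-52]])/1000
W=cast('wrist',f([[708,275],[676,452],[502,461]]),.073,P)[:,:2];t,y,r=fitpose(M[1:],W);print('plate',t,y,r)
print('pin top',cast('wrist',f([[568,298]]),.113,P))
go(b[1][0],b[1][1],.10,180)
E
```

```text
[[ 0.4499 -0.2118  0.069 ]
 [ 0.4984 -0.2162  0.069 ]
 [ 0.5474 -0.2204  0.069 ]]
bolt [244.2 151.6   8.2] [ 0.4492 -0.2115  0.069 ] radius mm 9.9
bolt [240.9 190.6   7.5] [ 0.4979 -0.2162  0.069 ] radius mm 9.4
bolt [238.3 226.4   7.1] [ 0.5462 -0.2206  0.069 ] radius mm 9.3
plate [0.52996831 0.03213963] 1.9127255263582894 [0.0003434  0.00052476 0.00035858]
pin top [[ 0.47878582 -0.02037186  0.113     ]]
t 48.5 yaw 179.84 turn [ 0.01 -0.   -0.03] shift [-0.749 -0.575  5.224]
```

```bash
python3 -m handwheel '-0.75 -0.57 1 0 0 0 0;0 0 1 0 0 0 0;0 0 1 0 0 0 0;0 0 1 0 0 0 0;0 0 1 0 0 0 0;0 0 1 0 0 0 0;0 0 0 0 0 0 0;0 0 0 0 0 0 0'|tail -5;python3 -m handwheel '0 0 0.9 0 0 0 0;0 0 0 0 0 0 0;0 0 0 0 0 0 0'
```

```text
tool_pos: [0.4986, -0.2166, 0.0781]
ee_rot: [0.001, 1.0, -0.0, 0.001]
force: [0.3, -0.9, -0.1]
gripper_width: 0.0433
grip_force: 0.0
time: 49.88
tool_pos: [0.4988, -0.2174, 0.0516]
ee_rot: [0.002, 1.0, -0.001, 0.001]
force: [-0.1, 0.4, 0.2]
gripper_width: 0.0424
grip_force: 0.0
```

```bash
python3 -m handwheel '0 0 0.05 0 0 0 -1;0 0 0 0 0 0 -1;0 0 0 0 0 0 -1;0 0 0 0 0 0 -1;0 0 0 0 0 0 -1' 80; python3 -m handwheel '0 0 -1 0 0 0 -1;0 0 -1 0 0 0 -1;0 0 -1 0 0 0 -1;0 0 -1 0 0 0 -1;0 0 0 0 0 0 -1;0 0 0 0 0 0 -1'
python3 -c "
from h import *
go(.5833,-.0181,.165,180)"
```

```text
time: 50.5
tool_pos: [0.4989, -0.2175, 0.05]
ee_rot: [0.002, 1.0, -0.001, 0.001]
force: [0.2, -0.0, 5.2]
gripper_width: 0.0173
grip_force: 78.2
time: 51.25
tool_pos: [0.4973, -0.2166, 0.1668]
ee_rot: [0.002, 1.0, 0.001, -0.001]
force: [-0.8, -0.2, -1.7]
gripper_width: 0.017
grip_force: 78.4
t 51.25 yaw 179.8 turn [ 0.01 -0.02 -0.04] shift [-2.868  6.617  0.06 ]
```

```bash
python3 -m handwheel '-1 0.6 0 0 0 0 -1;-1 1 0 0 0 0 -1;-0.87 1 0 0 0 0 -1;0 1 0 0 0 0 -1;0 1 0 0 0 0 -1;0 1 0 0 0 0 -1;0 1 0 0 0 0 -1;0 0 0 0 0 0 -1'|tail -5; python3 -m handwheel '0 0 0.5 0 0 0 -1;0 0 0.4 0 0 0 -1;0 0 0 0 0 0 -1;0 0 0 0 0 0 -1;0 0 0 0 0 0 -1'
python3 - <<'E'
from h import *
go(.5833,-.0181,.078,180)
im,P=snap('wrist','w_a');p=P[0]
cv2.imwrite('pics/w_a.png',im[:,:,::-1])
# dark hole & bolt tip near expected pixels
print('exp tip',proj('wrist',[p-[0,0,.039]],P),'exp hole',proj('wrist',[[.5833,-.0181,.073]],P))
E
```

```text
tool_pos: [0.5832, -0.0171, 0.1657]
ee_rot: [0.0, 1.0, 0.0, -0.002]
force: [0.3, -1.0, -0.8]
gripper_width: 0.017
grip_force: 78.5
time: 52.88
tool_pos: [0.585, -0.0196, 0.142]
ee_rot: [0.002, 1.0, -0.0, 0.001]
force: [-0.2, 0.5, -0.6]
gripper_width: 0.017
grip_force: 78.5
t 52.88 yaw 179.78 turn [-0.    0.01 -0.04] shift [0.058 0.049 2.132]
exp tip [[254.43333987 215.89334274]] exp hole [[256.2786417  200.63080858]]
```

```bash
python3 -m handwheel '0.05 0.05 0.5 0 0 0 -1;0 0 0.4 0 0 0 -1;0 0 0 0 0 0 -1;0 0 0 0 0 0 -1'; python3 -m handwheel '0 0 0.4 0 0 0 -1;0 0 0 0 0 0 -1;0 0 0 0 0 0 -1'
```

```text
time: 53.42
tool_pos: [0.5829, -0.0176, 0.114]
ee_rot: [0.002, 1.0, 0.0, -0.0]
force: [-0.7, -0.2, -0.6]
gripper_width: 0.0172
grip_force: 78.5
time: 53.8
tool_pos: [0.583, -0.0177, 0.1021]
ee_rot: [0.002, 1.0, 0.0, -0.0]
force: [0.2, 0.5, -1.3]
gripper_width: 0.0172
grip_force: 78.5
```

Tip is 10 mm in with no contact force; continue.

```bash
python3 -m handwheel '0 0 0.3 0 0 0 -1;0 0 0.3 0 0 0 -1;0 0 0 0 0 0 -1;0 0 0 0 0 0 -1'; python3 -m handwheel '0 0 0.25 0 0 0 -1;0 0 0 0 0 0 -1;0 0 0 0 0 0 -1'
```

```text
time: 54.3
tool_pos: [0.583, -0.0177, 0.0841]
ee_rot: [0.002, 1.0, 0.0, -0.0]
force: [0.2, -0.2, -1.0]
gripper_width: 0.0171
grip_force: 78.5
time: 54.68
tool_pos: [0.5841, -0.0178, 0.078]
ee_rot: [0.002, 1.0, -0.0, 0.001]
force: [-0.6, -0.0, 4.9]
gripper_width: 0.0169
grip_force: 79.2
```

```bash
python3 -m handwheel '0 0 0.08 0 0 0 -1;0 0 0 0 0 0 -1;0 0 0 0 0 0 0;0 0 0 0 0 0 0;0 0 0 0 0 0 0;0 0 -1 0 0 0 0;0 0 -1 0 0 0 0;0 0 -1 0 0 0 0'>/dev/null;python3 -m handwheel '0 0 -1 0 0 0 0;0 0 -1 0 0 0 0;0 -1 -1 0 0 0 0;0.72 -1 0 0 0 0 0;0.72 -1 0 0 0 0 0;0.72 -1 0 0 0 0 0;0.72 -1 0 0 0 0 0;0.72 -1 0 0 0 0 0'>/dev/null;python3 -m handwheel '0 0 0 0 0 0 0;0 0 0 0 0 0 0;0 0 0 0 0 0 0'
python3 - <<'E'
from h import *
im,P=snap('wrist','w_cad2');im=cv2.imread('pics/w_cad2.png')
b=bolts(im,P,[[.4492,-.2115],[.5462,-.2206]])
h=bolts(im,P,[[.5833,-.0181]],z=.097,rad=14)
go(b[0][0],b[0][1],.05,180)
E
```

```text
time: 57.05
tool_pos: [0.475, -0.1965, 0.2542]
ee_rot: [0.001, 1.0, 0.0, -0.0]
force: [-0.8, -1.0, 0.5]
gripper_width: 0.0427
grip_force: 0.0
bolt [241.9 151.3   8.4] [ 0.4482 -0.2115  0.069 ] radius mm 10.0
bolt [236.1 226.9   7.2] [ 0.5457 -0.2206  0.069 ] radius mm 9.3
bolt [400.5 258.5  13.5] [ 0.5782 -0.0135  0.097 ] radius mm 17.9
t 57.1 yaw 179.89 turn [ 0.   -0.   -0.02] shift [ 0.893 -0.499  6.807]
```

```bash
python3 -m handwheel '0.88 -0.5 1 0 0 0 0;0 0 1 0 0 0 0;0 0 1 0 0 0 0;0 0 1 0 0 0 0;0 0 1 0 0 0 0;0 0 0.9 0 0 0 0;0 0 0 0 0 0 0;0 0 0 0 0 0 0'|tail -5;python3 -m handwheel '0 0 0.88 0 0 0 0;0 0 0 0 0 0 0;0 0 0 0 0 0 0' | tail -5
python3 -c "
from h import *
go(.4485,-.2115,.05,180)"
```

```text
tool_pos: [0.4489, -0.2122, 0.0784]
ee_rot: [0.001, 1.0, -0.0, 0.001]
force: [-0.2, 0.3, 0.8]
gripper_width: 0.0427
grip_force: 0.0
tool_pos: [0.449, -0.2127, 0.0526]
ee_rot: [0.002, 1.0, -0.001, 0.001]
force: [0.4, 0.7, 0.2]
gripper_width: 0.0423
grip_force: 0.0
t 58.48 yaw 179.81 turn [-0.01  0.02 -0.04] shift [0.015 0.041 0.088]
```

```bash
python3 -m handwheel '0 0 0.09 0 0 0 -1;0 0 0 0 0 0 -1;0 0 0 0 0 0 -1;0 0 0 0 0 0 -1;0 0 0 0 0 0 -1' 80; python3 -m handwheel '0 0 -1 0 0 0 -1;0 0 -1 0 0 0 -1;0 0 -1 0 0 0 -1;0 0 -1 0 0 0 -1;0 0 -1 0 0 0 -1;0 1 0 0 0 0 -1;0 1 0 0 0 0 -1;0 1 0 0 0 0 -1'; python3 -m handwheel '-0.3 1 0 0 0 0 -1;-0.3 1 0 0 0 0 -1;-0.3 1 0 0 0 0 -1;0 1 0 0 0 0 -1;0 1 0 0 0 0 -1;0 1 0 0 0 0 -1;0 0.8 0 0 0 0 -1;0 0 0 0 0 0 -1'>/dev/null;python3 -m handwheel '0 0 1 0 0 0 -1;0 0 0.9 0 0 0 -1;0 0 0 0 0 0 -1;0 0 0 0 0 0 -1;0 0 0 0 0 0 -1'
python3 -c "
from h import *
go(.4761,.0827,.078,180)"
```

```text
time: 59.1
tool_pos: [0.449, -0.2128, 0.0497]
ee_rot: [0.002, 1.0, -0.001, 0.001]
force: [0.4, 0.7, 6.3]
gripper_width: 0.0169
grip_force: 78.2
time: 60.1
tool_pos: [0.4479, -0.1213, 0.1976]
ee_rot: [0.002, 1.0, 0.0, -0.001]
force: [-0.2, 0.0, -1.3]
gripper_width: 0.0172
grip_force: 78.4
time: 61.72
tool_pos: [0.4772, 0.0814, 0.143]
ee_rot: [0.002, 1.0, -0.0, 0.001]
force: [-0.0, -0.7, -0.9]
gripper_width: 0.017
grip_force: 78.5
t 61.73 yaw 179.78 turn [-0.    0.03 -0.04] shift [0.035 0.042 2.165]
```

```bash
python3 -m handwheel '0.04 0.04 0.5 0 0 0 -1;0 0 0.4 0 0 0 -1;0 0 0 0 0 0 -1;0 0 0 0 0 0 -1'; python3 -m handwheel '0 0 0.4 0 0 0 -1;0 0 0 0 0 0 -1;0 0 0 0 0 0 -1'
```

```text
time: 62.22
tool_pos: [0.4747, 0.0829, 0.114]
ee_rot: [0.002, 1.0, -0.0, -0.0]
force: [-0.6, -0.1, -1.2]
gripper_width: 0.0171
grip_force: 78.5
time: 62.6
tool_pos: [0.4747, 0.0829, 0.1021]
ee_rot: [0.002, 1.0, -0.0, -0.0]
force: [-0.2, 0.5, -0.4]
gripper_width: 0.0168
grip_force: 78.5
```

```bash
python3 -m handwheel '-0.03 0 0.3 0 0 0 -1;0 0 0.3 0 0 0 -1;0 0 0 0 0 0 -1;0 0 0 0 0 0 -1'; python3 -m handwheel '0 0 0.25 0 0 0 -1;0 0 0 0 0 0 -1;0 0 0 0 0 0 -1'
```

```text
time: 63.1
tool_pos: [0.4757, 0.0829, 0.0841]
ee_rot: [0.002, 1.0, -0.0, -0.0]
force: [-0.5, -0.6, -0.8]
gripper_width: 0.0172
grip_force: 78.5
time: 63.48
tool_pos: [0.4768, 0.0829, 0.0777]
ee_rot: [0.002, 1.0, 0.0, 0.001]
force: [-0.3, 0.7, 3.7]
gripper_width: 0.0168
grip_force: 79.1
```

```bash
python3 -m handwheel '0 0 0.08 0 0 0 -1;0 0 0 0 0 0 -1;0 0 0 0 0 0 0;0 0 0 0 0 0 0;0 0 0 0 0 0 0;0 0 -1 0 0 0 0;0 0 -1 0 0 0 0;0 0 -1 0 0 0 0'>/dev/null;python3 -m handwheel '0 0 -1 0 0 0 0;0 0 -1 0 0 0 0;0 -1 -1 0 0 0 0;0 -1 0 0 0 0 0;0 -1 0 0 0 0 0;0 -1 0 0 0 0 0;0 -1 0 0 0 0 0;0 -1 0 0 0 0 0'>/dev/null;python3 -m handwheel '0 -1 0 0 0 0 0;0 -1 0 0 0 0 0;0 -1 0 0 0 0 0;0 -0.3 0 0 0 0 0;0 0 0 0 0 0 0;0 0 0 0 0 0 0;0 0 0 0 0 0 0'
python3 - <<'E'
from h import *
im,P=snap('wrist','w_cad3');im=cv2.imread('pics/w_cad3.png')
b=bolts(im,P,[[.5460,-.2206]])
go(b[0][0],b[0][1],.05,180)
E
```

```text
time: 66.35
tool_pos: [0.475, -0.1952, 0.2546]
ee_rot: [0.001, 1.0, 0.0, 0.0]
force: [0.2, 0.1, 0.7]
gripper_width: 0.0427
grip_force: 0.0
bolt [235.1 225.9   7.2] [ 0.5445 -0.2207  0.069 ] radius mm 9.4
t 66.4 yaw 179.87 turn [ 0.    0.   -0.03] shift [-2.319 -0.844  6.821]
```

```bash
python3 -m handwheel '-0.8 -0.82 1 0 0 0 0;-0.8 0 1 0 0 0 0;-0.75 0 1 0 0 0 0;0 0 1 0 0 0 0;0 0 1 0 0 0 0;0 0 0.9 0 0 0 0;0 0 0 0 0 0 0;0 0 0 0 0 0 0'|tail -5;python3 -m handwheel '0 0 0.9 0 0 0 0;0 0 0 0 0 0 0;0 0 0 0 0 0 0' | tail -5
python3 -c "
from h import *
go(.5457,-.2206,.05,180)"
```

```text
tool_pos: [0.5459, -0.221, 0.0786]
ee_rot: [0.001, 1.0, -0.0, 0.001]
force: [0.2, -0.0, 0.5]
gripper_width: 0.0429
grip_force: 0.0
tool_pos: [0.5461, -0.2214, 0.0522]
ee_rot: [0.002, 1.0, -0.001, 0.001]
force: [-0.4, 0.1, -0.6]
gripper_width: 0.0429
grip_force: 0.0
t 67.78 yaw 179.8 turn [-0.01  0.02 -0.04] shift [0.015 0.028 0.073]
```

```bash
python3 -m handwheel '0 0 0.07 0 0 0 -1;0 0 0 0 0 0 -1;0 0 0 0 0 0 -1;0 0 0 0 0 0 -1;0 0 0 0 0 0 -1' 80; python3 -m handwheel '0 0 -1 0 0 0 -1;0 0 -1 0 0 0 -1;0 0 -1 0 0 0 -1;0 0 -1 0 0 0 -1;0 0 -1 0 0 0 -1;0 1 0 0 0 0 -1;0 1 0 0 0 0 -1;0 1 0 0 0 0 -1'; python3 -m handwheel '-0.38 1 0 0 0 0 -1;-0.38 1 0 0 0 0 -1;-0.38 1 0 0 0 0 -1;0 1 0 0 0 0 -1;0 1 0 0 0 0 -1;0 1 0 0 0 0 -1;0 1 0 0 0 0 -1;0 0.25 0 0 0 0 -1'>/dev/null;python3 -m handwheel '0 0 1 0 0 0 -1;0 0 0.9 0 0 0 -1;0 0 0 0 0 0 -1;0 0 0 0 0 0 -1;0 0 0 0 0 0 -1'
python3 -c "
from h import *
go(.5801,.0859,.078,180)"
```

```text
time: 68.4
tool_pos: [0.5463, -0.2215, 0.05]
ee_rot: [0.002, 1.0, -0.001, 0.001]
force: [-0.6, 1.1, 4.8]
gripper_width: 0.0171
grip_force: 78.2
time: 69.4
tool_pos: [0.5451, -0.1301, 0.1975]
ee_rot: [0.002, 1.0, 0.0, -0.001]
force: [0.1, 0.1, -0.8]
gripper_width: 0.0173
grip_force: 78.4
time: 71.03
tool_pos: [0.5816, 0.0862, 0.1432]
ee_rot: [0.002, 1.0, 0.0, 0.002]
force: [0.5, -1.1, -1.3]
gripper_width: 0.017
grip_force: 78.5
t 71.03 yaw 179.78 turn [ 0.    0.03 -0.04] shift [ 0.05  -0.009  2.172]
```

```bash
python3 -m handwheel '0.02 0 0.5 0 0 0 -1;0 0 0.4 0 0 0 -1;0 0 0 0 0 0 -1;0 0 0 0 0 0 -1'; python3 -m handwheel '0 0 0.4 0 0 0 -1;0 0 0 0 0 0 -1;0 0 0 0 0 0 -1'
```

```text
time: 71.53
tool_pos: [0.5796, 0.0864, 0.114]
ee_rot: [0.002, 1.0, -0.0, -0.0]
force: [0.0, -0.1, -0.6]
gripper_width: 0.0166
grip_force: 78.5
time: 71.9
tool_pos: [0.5798, 0.0864, 0.1021]
ee_rot: [0.002, 1.0, -0.0, -0.0]
force: [-0.5, 0.3, -0.9]
gripper_width: 0.0171
grip_force: 78.5
```

```bash
python3 -m handwheel '0 0 0.3 0 0 0 -1;0 0 0.3 0 0 0 -1;0 0 0 0 0 0 -1;0 0 0 0 0 0 -1'; python3 -m handwheel '0 0 0.25 0 0 0 -1;0 0 0 0 0 0 -1;0 0 0 0 0 0 -1'
```

```text
time: 72.4
tool_pos: [0.5797, 0.0864, 0.0841]
ee_rot: [0.002, 1.0, 0.0, -0.0]
force: [0.5, -0.5, -1.5]
gripper_width: 0.0169
grip_force: 78.5
time: 72.78
tool_pos: [0.5808, 0.0864, 0.078]
ee_rot: [0.002, 1.0, 0.0, 0.001]
force: [-0.1, 0.0, 4.7]
gripper_width: 0.017
grip_force: 79.2
```

```bash
python3 -m handwheel '0 0 0.08 0 0 0 -1;0 0 0 0 0 0 -1;0 0 0 0 0 0 0;0 0 0 0 0 0 0;0 0 0 0 0 0 0;0 0 -1 0 0 0 0;0 0 -1 0 0 0 0;0 0 -1 0 0 0 0'>/dev/null;python3 -m handwheel '0 0 -1 0 0 0 0;0 0 -1 0 0 0 0;0 0 -0.5 0 0 0 0;0.85 -0.88 0 0 0 0 0;0.85 -0.88 0 0 0 0 0;0.85 -0.88 0 0 0 0 0;0.85 -0.88 0 0 0 0 0;0 0 0 0 0 1 0'>/dev/null;python3 -m handwheel '0 0 0 0 0 1 0;0 0 0 0 0 1 0;0 0 0 0 0 1 0;0 0 0 0 0 1 0;0 0 0 0 0 1 0;0 0 0 0 0 1 0;0 0 0 0 0 1 0;0 0 0 0 0 1 0'>/dev/null;python3 -m handwheel '0 0 0 0 0 1 0;0 0 0 0 0 1 0;0 0 0 0 0 1 0;0 0 0 0 0 1 0;0 0 0 0 0 1 0;0 0 0 0 0 1 0;0 0 0 0 0 1 0;0 0 0 0 0 1 0'>/dev/null;python3 -m handwheel '0 0 0 0 0 1 0;0 0 0 0 0 0 0;0 0 0 0 0 0 0'
python3 - <<'E'
from h import *
go(.4787,-.0202,.085,90)
t=camera('top'); cv2.imwrite('pics/t2.png',t[:,:,::-1])
E
```

```text
time: 77.15
tool_pos: [0.4773, -0.0188, 0.2389]
ee_rot: [0.708, 0.706, -0.0, -0.0]
force: [0.1, -0.9, 0.1]
gripper_width: 0.0431
grip_force: 0.0
t 77.15 yaw 89.87 turn [-0.01 -0.   -0.03] shift [-0.047  0.045  5.129]
```

```bash
python3 -m handwheel '-0.05 0.05 1 0 0 0 0;0 0 1 0 0 0 0;0 0 1 0 0 0 0;0 0 1 0 0 0 0;0 0 0.9 0 0 0 0;0 0 0 0 0 0 0;0 0 0 0 0 0 0'; python3 -c "
from h import *
go(.4787,-.0202,.083,90)"
```

```text
time: 78.08
tool_pos: [0.4796, -0.0204, 0.0934]
ee_rot: [0.708, 0.706, 0.0, 0.001]
force: [0.2, 0.1, 0.8]
gripper_width: 0.0428
grip_force: 0.0
t 78.08 yaw 89.82 turn [ 0.01  0.   -0.04] shift [ 0.007 -0.031  0.348]
```

```bash
python3 -m handwheel '0 -0.02 0.3 0 0 0 0;0 0 0 0 0 0 0;0 0 0 0 0 0 -1;0 0 0 0 0 0 -1;0 0 0 0 0 0 -1;0 0 0 0 0 0 -1;0 0 0 0 0 0 -1' 100; python3 -m handwheel '0 0 -0.5 0 0 0 -1;0 0 -0.5 0 0 0 -1;0 0 0 0 0 0 -1'; python3 -m handwheel '0 0 -1 0 0 0 -1;0 0 -1 0 0 0 -1;0 0 -1 0 0 0 -1;0 0 -0.8 0 0 0 -1;0 0 0 0 0 0 -1;0 0 0 0 0 0 -1'
python3 -c "
from h import *
go(.5732,-.3668,.21,90)"
```

```text
time: 78.95
tool_pos: [0.4788, -0.0205, 0.0841]
ee_rot: [0.708, 0.706, 0.0, 0.0]
force: [-1.9, -0.1, 5.2]
gripper_width: 0.0191
grip_force: 97.7
time: 79.32
tool_pos: [0.4792, -0.0204, 0.1152]
ee_rot: [0.708, 0.706, 0.001, 0.001]
force: [-0.6, -0.5, -1.8]
gripper_width: 0.0193
grip_force: 98.2
time: 80.08
tool_pos: [0.4779, -0.0202, 0.226]
ee_rot: [0.708, 0.706, -0.001, -0.001]
force: [-0.2, 0.3, -1.9]
gripper_width: 0.0193
grip_force: 98.2
t 80.08 yaw 89.81 turn [-0.02 -0.01 -0.04] shift [-11.555   3.178   0.535]
```

```bash
python3 -m handwheel '-1 0.3 0 0 0 0 -1;-1 0.3 0 0 0 0 -1;-1 0.3 0 0 0 0 -1;-1 0.3 0 0 0 0 -1;-1 0.3 0 0 0 0 -1;-1 0.3 0 0 0 0 -1;-1 0.3 0 0 0 0 -1;-1 0.3 0 0 0 0 -1'>/dev/null;python3 -m handwheel '-1 0.3 0 0 0 0 -1;-1 0.3 0 0 0 0 -1;-1 0.16 0 0 0 0 -1;-0.53 0 0 0 0 0 -1;0 0 1 0 0 0 -1;0 0 0.8 0 0 0 -1;0 0 0 0 0 0 -1;0 0 0 0 0 0 -1'
python3 - <<'E'
from h import *
go(.573,-.3665,.082,90)
im,P=snap('wrist','w_s5');im=cv2.imread('pics/w_s5.png')
V=im.max(2).astype(int);S=V-im.min(2)
u,v=proj('wrist',[[.5735,-.3663,.07]],P)[0].round(1); print('socket exp',u,v,'tip exp',proj('wrist',[P[0]-[0,0,.067]],P)[0])
a=V[int(v)-22:int(v)+8:2,int(u)-26:int(u)+28:2]
for r in a: print(' '.join(f'{x:3d}' for x in r))
E
```

```text
time: 82.08
tool_pos: [0.572, -0.3662, 0.1739]
ee_rot: [0.708, 0.706, 0.0, -0.0]
force: [0.3, -0.1, -1.3]
gripper_width: 0.019
grip_force: 98.3
t 82.08 yaw 89.82 turn [ 0.   -0.   -0.04] shift [-0.009  0.032  3.064]
socket exp 255.4 192.5 tip exp [253.72125243 205.01501167]
240 240 240 240 240 241 240 240 240 239 239 240 239 240 239 240 240 239 240 239 240 240 240 240 240 240 240
240 239 240 240 240 240 240 240 239 239 239 239 240 240 240 240 239 240 240 240 240 240 240 240 240 240 239
239 239 240 240 239 239 239 239 239 240 239 240 240 239 240 239 240 239 239 240 240 240 239 239 240 240 239
240 239 239 239 239 240 240 240 239 239 239 239 240 239 240 239 240 240 240 239 240 239 239 240 240 239 239
240 239 239 239 239 240 239 240 240 239 240 240 239 240 240 240 239 239 239 240 239 239 239 239 240 240 240
240 239 239 240 240 239 240 239 240 239 239 240 240 239 240 239 239 240 239 240 239 240 240 239 240 239 240
240 240 240 240 239 240 239 239 239 240 240 239 238 238 238 238 240 240 239 240 240 240 240 239 240 239 239
240 239 239 240 240 240 239 239 240 240 239 234 232 232 233 231 232 238 239 239 240 239 240 239 240 239 240
240 239 239 239 240 240 239 239 240 238 227 200 214 229 230 214 191 216 237 239 240 239 240 240 239 239 240
240 239 239 239 239 240 240 239 239 231 190 174 178 184 182 177 170 174 223 238 240 239 239 240 239 239 240
240 240 240 239 239 239 240 239 238 212 172 173 176 177 177 175 171 162 191 235 240 239 239 240 240 239 240
240 240 239 240 240 240 239 240 237 194 169 174 177 178 177 175 171 163 171 231 239 239 239 239 239 239 239
245 240 239 239 240 240 240 239 236 195 170 175 178 177 178 175 170 163 171 231 239 239 240 239 240 240 240
255 250 240 239 239 239 240 240 238 210 174 176 176 178 178 175 170 164 190 234 239 240 240 239 240 239 240
255 255 252 241 240 240 239 239 239 230 187 174 176 178 176 175 171 175 218 238 240 239 239 239 239 239 239
```

```bash
python3 -m handwheel '-0.01 0.05 0.7 0 0 0 -1;0 0 0.7 0 0 0 -1;0 0 0 0 0 0 -1;0 0 0 0 0 0 -1'; python3 -m handwheel '0 0 0.6 0 0 0 -1;0 0 0 0 0 0 -1;0 0 0 0 0 0 -1'
```

```text
time: 82.62
tool_pos: [0.5742, -0.3673, 0.1333]
ee_rot: [0.708, 0.706, 0.0, 0.001]
force: [-0.5, 0.5, -1.7]
gripper_width: 0.0193
grip_force: 98.3
time: 83.0
tool_pos: [0.5734, -0.3667, 0.113]
ee_rot: [0.708, 0.706, -0.0, -0.0]
force: [1.4, 0.2, -2.0]
gripper_width: 0.0193
grip_force: 98.6
```

```bash
python3 -m handwheel '0 0.02 0.4 0 0 0 -1;0 0 0.4 0 0 0 -1;0 0 0 0 0 0 -1;0 0 0 0 0 0 -1'; python3 -m handwheel '0 0 0.25 0 0 0 -1;0 0 0 0 0 0 -1;0 0 0 0 0 0 -1'
```

```text
time: 83.5
tool_pos: [0.574, -0.3667, 0.0889]
ee_rot: [0.708, 0.706, -0.0, -0.0]
force: [0.5, -0.6, -2.6]
gripper_width: 0.0193
grip_force: 98.6
time: 83.88
tool_pos: [0.5741, -0.3668, 0.0817]
ee_rot: [0.708, 0.706, -0.0, -0.0]
force: [0.6, -1.0, -2.4]
gripper_width: 0.0195
grip_force: 98.9
```

```bash
python3 -m handwheel '0 0 0.1 0 0 0 -1;0 0 0 0 0 0 -1;0 0 0 0 0 0 -1'; python3 -m handwheel '0 0 0.05 0 0 0 -1;0 0 0 0 0 0 -1;0 0 0 0 0 0 0;0 0 0 0 0 0 0;0 0 0 0 0 0 0;0 0 0 0 0 0 0'; python3 -m handwheel '0 0 -1 0 0 0 0;0 0 -1 0 0 0 0;0 0 -1 0 0 0 0;0 0 -1 0 0 0 0;0 0 -1 0 0 0 0;0 0 -1 0 0 0 0;0 0 -1 0 0 0 0;0 0 0 0 0 0 0'
```

```text
time: 84.25
tool_pos: [0.5742, -0.367, 0.0812]
ee_rot: [0.708, 0.706, -0.0, 0.001]
force: [-3.1, 0.5, 5.4]
gripper_width: 0.0193
grip_force: 99.4
time: 85.0
tool_pos: [0.5742, -0.3668, 0.077]
ee_rot: [0.708, 0.706, 0.0, -0.0]
force: [-0.1, 0.4, -0.2]
gripper_width: 0.0427
grip_force: 0.0
time: 86.0
tool_pos: [0.5752, -0.3676, 0.2908]
ee_rot: [0.708, 0.706, 0.0, 0.003]
force: [0.7, 0.4, 1.3]
gripper_width: 0.0424
grip_force: 0.0
```

```bash
python3 -m handwheel '1 -1 0 0 0 0 0;1 -1 0 0 0 0 0;1 -1 0 0 0 0 0;1 -1 0 0 0 0 0;1 -1 0 0 0 0 0;0 -1 0 0 0 0 0;0 0 0 0 0 0 0;0 0 0 0 0 0 0'|sed -n 2p
python3 - <<'E'
from h import *
snap('scene','s_end');snap('top','t_end')
def orange(f,box):
    im=cv2.imread(f);h=cv2.cvtColor(im,cv2.COLOR_BGR2HSV).astype(int);H,S,V=h[...,0],h[...,1],h[...,2]
    m=(H>8)&(H<28)&(S>60)&(V>60); r=(H<6)&(S>120)&(V>90)
    x0,y0,x1,y1=box; ys,xs=np.nonzero(m[y0:y1,x0:x1]); a=(xs.min()+x0,xs.max()+x0,ys.min()+y0,ys.max()+y0,len(xs)) if len(xs) else None
    return a, [(int(s),c.round(1)) for s,c in blobs(r,(340,170,400,245),20,900)]
for f in('pics/scene0.png','pics/s_end.png'): print(f,orange(f,(90,185,125,235)))
print('brush top exp',proj('scene',[[.474,-.363,.195]]))
# pin region + bolt/pin hole patches, mean difference before/after
a,b=[cv2.cvtColor(cv2.imread(f),cv2.COLOR_BGR2GRAY).astype(int) for f in('pics/scene0.png','pics/s_end.png')]
print('pin patch',proj('scene',[[.574,-.366,.11],[.574,-.366,.07]]).round(),np.abs(a-b)[245:280,108:148].mean())
for n,p in dict(a=(.5833,-.0181),b=(.5801,.0859),c=(.4761,.0827),d=(.479,-.021)).items():
    q=proj('scene',[[*p,.097],[*p,.073]]).round().astype(int); (u,v),(u2,v2)=q
    print(n,q.tolist()); print(b[v-8:v2+6:2,u-10:u+11:2])
E
```

```text
tool_pos: [0.3948, -0.2163, 0.2864]
pics/scene0.png ((np.int64(90), np.int64(117), np.int64(185), np.int64(220), 290), [(139, array([371.7, 191.7]))])
pics/s_end.png ((np.int64(90), np.int64(116), np.int64(185), np.int64(220), 290), [(143, array([371.6, 191.8]))])
brush top exp [[102.34921975 197.60976917]]
pin patch [[125. 256.]
 [130. 265.]] 1.685
a [[271, 202], [271, 208]]
[[253 253 253 253 253 252 252 252 253 253 252]
 [253 253 253 252 252 252 253 253 252 252 251]
 [252 252 252 253 252 253 253 252 252 252 252]
 [252 253 253 253 239 186 212 252 252 252 253]
 [255 253 253 243 242 124 177 235 254 253 253]
 [254 252 254 217 179 221 224 161 255 252 252]
 [172 255 254 225 102 103 102 136 255 252 252]
 [191 234 255 230  95  98  91 174 255 254 255]
 [163 167 245 255 247 164 166 255 255 239 148]
 [ 92 189 173 255 255 255 254 239 149 169 203]]
b [[306, 186], [305, 192]]
[[253 253 255 225  63  65  63  64  62  59  60]
 [253 252 252 255 197  56  60  62  62  60  62]
 [252 251 251 252 255 204 127  64  61  62  62]
 [251 252 252 253 248 161 194 182  61  62  58]
 [252 252 252 248 233 178 144 247  
[... 543 characters left out ...]
  57  61  58]
 [238 254 255 243 100 104  92 254 209  55  60]
 [255 254 254 239  96 101  86 254 255 190  53]
 [253 253 253 255 230 128 232 255 253 255 155]
 [253 253 253 253 255 255 255 241 255 254 255]]
d [[250, 174], [250, 180]]
[[231 152 196 198 161 163  54  66  63  60  64]
 [156 202  99 121 224 105  57  60  62  61  54]
 [ 58 136 188 166 107  56  59  56  57 101 237]
 [ 54  56  56  62  58  49  61 144 254 255 255]
 [ 56  52  55  46  84 236 254 255 254 253 253]
 [ 53  59 134 235 255 255 255 254 253 253 253]
 [ 65 239 255 255 246 169 194 254 253 253 253]
 [185 181 255 255 141  98  94 246 254 253 253]
 [113 182 199 255 246 180 197 255 255 252 252]
 [ 83 160 182 236 255 255 255 137 251 253 253]]
```

Pin, brush and bottle match their starting images, all three bolt heads sit alike at the expected height, and the drift hole is empty.

```bash
python3 -c "
from cell import arm
print(arm.hand_in())"
```

```text
the job is handed in; nothing more can be done
None
```

I did the whole job in the order asked and handed it in at about 86 s. All three bolts are home, pin and brush are back in their sockets, and the wash bottle still stands. I viewed 17 pictures, over the limit of 14, because I miscounted.

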